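Tip a brass embossing die out of its pocket tray and run it in the press

ROBOT

A 6-joint arm with a two-finger parallel gripper is mounted at the origin on the work surface. World frame = base frame: x ahead of the robot, y to its left, z up, the work surface at z = 0. Lengths are in m, angles in rad, forces in N, time in s.
With the tool pointing down it reaches from about 0.3 to 0.775 m from the base axis. Payload 14.6 kg.
Tool frame: the origin (TCP) lies midway between the tips of the shut fingers; the grasp point (between the pads) lies 19 mm behind it (ctrl.grip_depth is the distance from the TCP to the grasp point, in m); z points along the fingers, x is the direction in which the jaws open and shut, and the axes are right-handed (so a half turn about z gives the same grasp; the last joint's range is limited). The gripper opens to 94 mm and grips with 3 to 60 N. Pads are 16 mm wide; open, the fingers measure 119 mm over their backs; the gripper's body (75 mm by 177 mm) begins 78 mm behind the grasp point.
Start: joints at [-1.32, 0.3, 1.521, -0, 1.321, -0.067], TCP at [0.172, -0.522, 0.185] pointing down, gripper open.
Joint ranges: [-3.03, 3.03], [-0.79, 2.21], [0.23, 2.52], [-1.04, 4.18], [0, 3.07], [-2.55, 2.55]. Speed limits (rad/s): [2.22, 2.22, 2.57, 3.14, 3.14, 3.14].

INTERFACE

Orientations are given as [roll, pitch, yaw] about the fixed x, y, z axes, in that order (R = Rz(yaw) Ry(pitch) Rx(roll)).
In Python, from station import ctrl gives the robot as it stands.
- The arm moves only by the tool play_rows, never from a script. Its argument "steps" is a list that holds one entry, the list of rows, each a list of 7 numbers: the shift along the tool's x, y, z in cm, then the turn, a rotation vector about the tool's x, y, z in rad, then the opening, from 0 (shut) to 1 (fully open). In form: [[[x, y, z, ax, ay, az, hand], ...]]. A call has 1 to 20 rows; each row is the pose to reach, as a shift and turn from the pose measured when the call began, along the tool's axes at that moment; what a row does not reach only later rows make up. A row lasts 1/12 s, in which the tool goes at most 41.7 mm and 7.16 degrees, less where a joint would pass 70% of its speed; a pose out of reach is approached as far as the arm can. A call with a gripper value outside its range is refused whole. The fingers move at their own pace and stop on an object; "force" is the grip in N (left out, the last holds). Time passes only in rows, so rows that repeat a pose let the fingers close. It gives the time, the measured TCP pose, the force and the opening at its end, in the units of the state.
- ctrl.get_obs(): the state, without advancing time (a new reading comes with each control period).
- ctrl.camera(name): name is "scene" or "top"; returns a dict with "frame" (384x512x3 uint8, blue, green, red), "fovy" (degrees; the focal length in pixels is half the picture's height over the tangent of half this angle, whatever the lens; pixels are square), "cx", "cy" (the principal point, pixels), "world_to_cam" (4x4, takes a point from world to camera coordinates). Camera axes: x right, y up, looking along -z (the intrinsics and any distortion apply to the point x, -y, -z); pixel columns grow to the right and rows downward; lengths in m; the calibration is good to about 2 mm. A picture is of the moment at which its call begins. There is no depth.
- ctrl.hand_in(): hands the job in, once; it reports no verdict.
The state is a dict: "time_s": time; "qpos": joint angles; "joint_vel": joint speeds; "tau": joint torques, N m; "ee_pos": TCP position; "eef_rot": TCP orientation; "force": force on the tool from outside, world axes, zero at the start; "moment": the same for the moment, N m; "grip_width": finger opening in m.
Only numpy, scipy, OpenCV 4.12 (cv2) and the standard library are available. Lean on these libraries where they do the work, as an engineer would, in place of code of your own. Each camera call takes 0.05 s, during which the arm holds its last target. There are 200 camera calls.

TASK

Take the red-backed brass die out of the tray - it lies flush, so press its heel down gently until the nose tips up, then pinch the nose - and lay it flat, engraved face down as it already is, on the outline marked on the leather. Then push the press bed fully home under the ram with the die still in place, and press the green start key, firmly but not hard, until you feel it resist, holding it about half a second. Leave the red stop key, the other dies and the things on the bench alone.

Things in the scene. Friction and masses are not known exactly. Their poses are not given: they have to be found in the camera images.
- die_red: the die to use: brass block 32 x 22 x 12 mm, about 70 g, red panel on its back (up), face down. Origin: centre of its underside; x along the 32 mm length towards the nose, y across, z up. More than 25 N pressing it onto the pocket floor spoils its face
- tray: fixed wooden tray, 90 (x) x 236 (y) x 24 mm high, origin at the centre of its underside, with four pockets side by side at y = -84, -28, 28, 84 mm holding the four dies in any order. Each die lies nose to tray +x, heel to -x, its top 0.5 mm below the tray's flat top, centred at tray x = 10 mm; 1 mm of play round the nose part
- liner: the cork floors of the tray's pockets, fixed in the tray; same origin and axes as the tray
- rock_edge (a point): line along tray y where every pocket's floor, level under the nose part (11.5 mm above the bench), breaks and falls away at 28 degrees towards the heel; 1.6 mm to the heel side of a die's centre. Pressing the last 6 mm of a die's heel (tray x = -6 to 0 mm) down by some 4 mm rocks the die over this edge; the slope stops it, and it stays tipped at 28 degrees by itself
- scoop_line (a point): line along tray y through the middle of the finger scoops, at the tray top (tray x = -15.5 mm). Round each die's heel the pocket widens to a scoop for a shut fingertip: 34 mm wide, tray x = -33.5 to 2.5 mm, 9 mm deep behind the die. Too narrow for fingers on either side of the die
- pinch_line (a point): line along tray y at the tray top (tray x = 18 mm) over which the nose end's upper edge of a tipped die stands, about 6 mm above the tray top; its sides taper down to the tray top 12 mm further towards the heel. Pinch them across the 22 mm width from straight above, fingertips just over the tray top; the die then hangs tilted at 28 degrees, heel low
- die_blue: another die, same size, blue back: leave it lying in its pocket. Origin as die_red
- die_green: another die, same size, green back: leave it lying in its pocket. Origin as die_red
- die_white: another die, same size, white back: leave it lying in its pocket. Origin as die_red
- press: fixed electric embossing press, green; origin on the bench below the ram, its x points inwards, the way the bed is pushed; y to the left. The steel platen (60 x 60 mm) is 105 mm up; the head starts 50 mm in front (-x) of the ram, 205 mm up, top 340 mm. The grey control pod (125 x 75 x 50 mm high) is on its right flank, centred at x = -132, y = -132 mm, its top 50 mm up
- bed (a joint): the sliding bed: 0 all the way out, 0.160 m fully home against its stop; slides in along the press's +x with about 1.5 N of friction, stays where it is left
- mark (a point): centre of the dark outline (37 x 27 mm) on the round tan leather coaster, at the leather's top surface, 56 mm above the bench; it rides with the bed. x = push direction; the outline's long side, and so the die's length, lies along y (across the push direction; either end of the die first)
- lip (a point): middle of the top edge of the outer face of the dark steel push lip at the bed's front end, 77 mm above the bench: lip 110 mm wide (y), 10 mm thick, rising 26 mm above the bed plate; push on its outer face along +x. The mark lies 130 mm beyond it
- start_top (a point): centre of the top of the green start key, 24 x 24 mm, standing 3 mm proud of the pod, 53 mm above the bench, press x = -167 mm. A membrane key: gives only 1.5 mm, at 4.5 N per mm, then is hard; works from 4 N; over 25 N damages it. Press straight down
- stop_top (a point): the same for the red stop key, 52 mm further along press +x: not to be pressed
- key_start: the green start key, origin 3 mm under its top
- key_stop: the red stop key, origin 3 mm under its top
- mallet: wooden mallet standing on the end of its head beyond the tray, head 82 mm diameter and 100 mm high, handle level, reaching 220 mm to the side; origin under the head
- dye_bottle: amber bottle, 56 mm diameter, 120 mm tall, origin at its foot
- wax_tin: round metal tin, 72 mm diameter, 45 mm tall, origin at its foot
- awl: awl with a dark wooden handle, 140 mm, lying flat
- punch: steel stamping punch, 12 mm diameter, 130 mm long, lying flat, origin under its middle

How it is judged:
By the outcome, as a careful person would: the job done as asked, in the order asked, and still so for the second after the job is handed in, with the robot touching nothing.
It also fails if it takes over 64 s, if anything falls off the work surface, if the arm or the gripper's body presses on something with over 40 N, if the wrist force passes 120 N, or if a joint passes its speed limit or range.

## Working session

There is one attempt and no reset: what is moved stays moved. The work goes in short steps, Python scripts to look and compute and a tool call to move; the robot and the scene stay as the last step left them, time stands still between calls to the robot, and variables do not carry over. Pictures are saved under pics/ and viewed, about 8 in all and at most 12, crops included, and the job is handed in when it is done.

Besides the shell and the picture viewer there is one more tool, called after "Emit:" by a JSON object that holds its "api" and its "payload". play_rows: Moves the arm, as the interface text tells. Its arguments: {"type":"object","properties":{"steps":{"type":"array"},"force":{"type":"number"}},"required":["steps"]}

```bash
mkdir -p pics; ls; python3 - <<'E'
from station import ctrl
import cv2
o=ctrl.get_obs(); print(o)
for n in("scene","top"):
    c=ctrl.camera(n); cv2.imwrite(f"pics/{n}0.png",c["frame"]); print(n,{k:v for k,v in c.items() if k!="frame"})
E
```

```text
pics
{'time_s': 0.0, 'qpos': array([-1.31959174e+00,  3.00461203e-01,  1.52159773e+00, -2.83753206e-05,
        1.32067470e+00, -6.65774482e-02]), 'joint_vel': array([-4.59098905e-04,  4.56315158e-05,  1.61670555e-04, -7.07986047e-04,
       -1.43679391e-03, -7.29741563e-04]), 'tau': array([ 9.25650675e-04, -5.31807804e+01, -3.52735877e+01,  7.08749355e-02,
        2.44231615e-02, -1.06952771e-04]), 'ee_pos': array([ 0.17178319, -0.52218314,  0.18468472]), 'eef_rot': array([-3.14154417e+00,  1.14028932e-03, -1.25300722e+00]), 'force': array([-0.22197574,  0.96398224,  0.09845256]), 'moment': array([-0.01907333,  0.06290017, -0.02629775]), 'grip_width': 0.09382096328435183}
scene {'fovy': 44.1207066116215, 'cx': 255.11328560870024, 'cy': 193.3887700653997, 'world_to_cam': array([[ 0.21482933,  0.97661007, -0.00900692, -0.14088656],
       [-0.83613836,  0.18867922,  0.5150464 ,  0.42070282],
       [ 0.50469892, -0.10311604,  0.85711498, -1.59462906],
       [ 0.        ,  0.        ,  0.        ,  1.        ]])}
top {'fovy': 46.66167388094347, 'cx': 250.1666684180971, 'cy': 187.24223034842132, 'world_to_cam': array([[-0.01784136, -0.99983307, -0.00393815,  0.02749057],
       [ 0.99343756, -0.01817202,  0.11292299, -0.54648945],
       [-0.11297571, -0.0018976 ,  0.99359594, -1.23758256],
       [ 0.        ,  0.        ,  0.        ,  1.        ]])}
```

View pics/scene0.png

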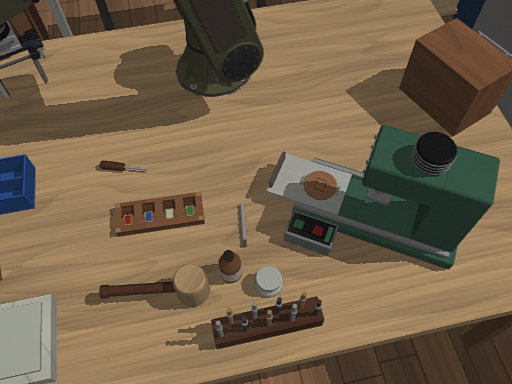

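View pics/top0.png

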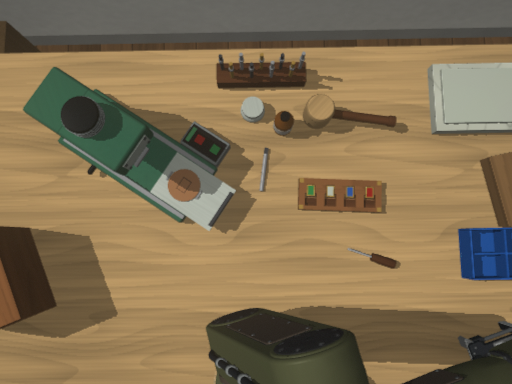

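Scene: tray with red die at (127,219), press on the right. Top: red die at (369,191), mark about (184,185), green key (214,149), lip about (222,210). Now I'll measure on crops.

```bash
cat > h.py <<'E'
import numpy as np, cv2
from station import ctrl
def ray(c,u,v):
    f=192/np.tan(np.radians(c["fovy"]/2)); M=c["world_to_cam"]; R=M[:3,:3]
    d=R.T@np.array([(u-c["cx"])/f,-(v-c["cy"])/f,-1]); return -R.T@M[:3,3],d
def onz(c,u,v,z):
    o,d=ray(c,u,v); return o+d*(z-o[2])/d[2]
def proj(c,p):
    f=192/np.tan(np.radians(c["fovy"]/2)); M=c["world_to_cam"]; q=M[:3,:3]@np.array(p)+M[:3,3]
    return np.array([c["cx"]+f*q[0]/-q[2], c["cy"]-f*q[1]/-q[2]])
def blobs(c,lo,hi,roi,amin=8):
    x0,y0,x1,y1=roi; h=cv2.cvtColor(c["frame"][y0:y1,x0:x1],cv2.COLOR_BGR2HSV)
    m=cv2.inRange(h,np.array(lo),np.array(hi)); n,_,st,ce=cv2.connectedComponentsWithStats(m)
    return [(int(st[i,4]),ce[i]+[x0,y0],m) for i in range(1,n) if st[i,4]>=amin]
def crop(c,roi,k):
    x0,y0,x1,y1=roi; return cv2.resize(c["frame"][y0:y1,x0:x1],None,fx=k,fy=k,interpolation=cv2.INTER_CUBIC)
E
python3 - <<'E'
from h import *
T=ctrl.camera("top");S=ctrl.camera("scene")
a=crop(T,(290,170,390,220),8);b=crop(T,(150,115,250,235),5);c=crop(S,(260,140,360,260),3)
cv2.imwrite("pics/c1.png",np.vstack([a])); 
d=np.zeros((600,800,3),np.uint8); d[:600,:500]=b; d[:360,500:800]=c; cv2.imwrite("pics/c2.png",d)
for nm,C,rt,rs in (("T",T,(295,175,390,215),None),("S",S,(110,190,210,240),None)):
    for col,lo,hi in (("red",(0,150,90),(5,255,255)),("red2",(174,150,90),(180,255,255)),("blue",(105,130,60),(125,255,255)),("green",(45,100,60),(80,255,255)),("white",(0,0,150),(180,60,255))):
        for A,ce,_ in blobs(C,lo,hi,rt): print(nm,col,A,ce.round(1),onz(C,*ce,.0235).round(4))
for nm,C,r in (("T",T,(185,125,230,165)),("S",S,(285,205,340,250))):
    for col,lo,hi in (("red",(0,150,90),(8,255,255)),("red2",(174,150,90),(180,255,255)),("green",(45,100,90),(85,255,255))):
        for A,ce,_ in blobs(C,lo,hi,r): print(nm,"key",col,A,ce.round(1),onz(C,*ce,.053).round(4))
for nm,C,r in (("T",T,(160,160,210,210)),("S",S,(295,165,345,205))):
    for A,ce,_ in blobs(C,(5,90,80),(20,220,255),r,40): print(nm,"leather",A,ce.round(1),onz(C,*ce,.056).round(4))
E
```

```text
T red 38 [369.  191.7] [ 0.5287 -0.322   0.0235]
T blue 31 [349.5 191.4] [ 0.5306 -0.2665  0.0235]
T green 43 [310.1 189.8] [ 0.5372 -0.1537  0.0235]
T white 42 [330.1 190.7] [ 0.5336 -0.2109  0.0235]
S red 31 [126.8 219.7] [ 0.529  -0.3251  0.0235]
S blue 39 [148.1 216.2] [ 0.5307 -0.2681  0.0235]
S green 47 [189.6 210. ] [ 0.5364 -0.1557  0.0235]
S white 49 [169.1 213.1] [ 0.5338 -0.2114  0.0235]
T key red 48 [199.2 139. ] [0.6848 0.1596 0.053 ]
T leather 788 [183.5 184.9] [0.554  0.2038 0.056 ]
S leather 649 [319.8 184.4] [0.5543 0.2029 0.056 ]
```

View pics/c1.png

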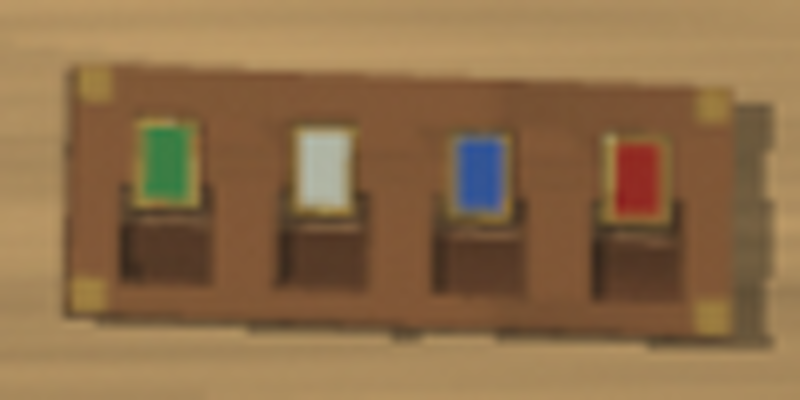

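View pics/c2.png

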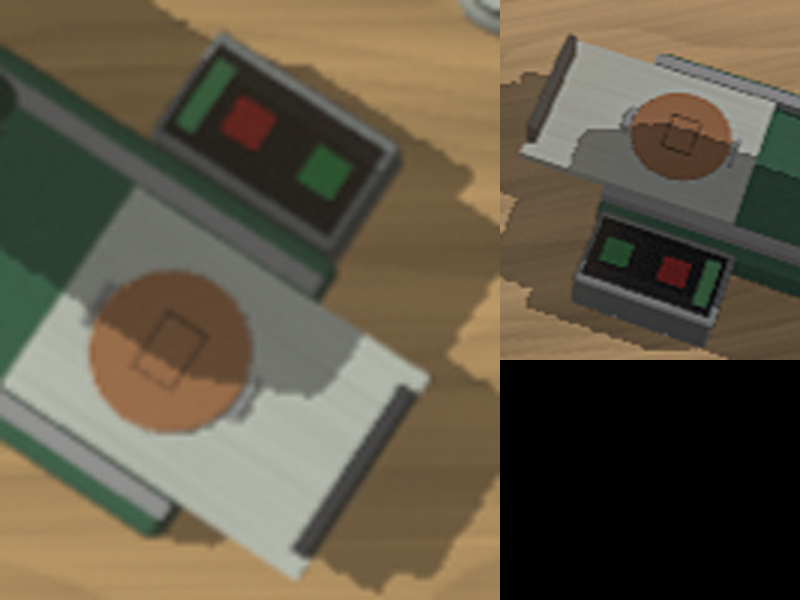

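Crop 1: red die is the rightmost, nose up (+x), scoop toward the robot. Crop 2: green key about (215,149), red key (199,139), outline centre about (183.6,184.5), lip from (210,192) to (231,192..225). Next I fit the press axes.

```bash
python3 - <<'E'
from h import *
T=ctrl.camera("top");S=ctrl.camera("scene")
for nm,C,r in (("T",T,(185,125,230,165)),("S",S,(285,205,340,250))):
    for col,lo,hi in (("red",(0,120,60),(8,255,255)),("green",(40,80,60),(90,255,255))):
        for A,ce,_ in blobs(C,lo,hi,r): print(nm,"key",col,A,ce.round(1),onz(C,*ce,.053).round(4))
# lip: dark pixels near front end
for nm,C,r in (("T",T,(205,188,238,230)),("S",S,(264,148,294,190))):
    x0,y0,x1,y1=r; h=cv2.cvtColor(C["frame"][y0:y1,x0:x1],cv2.COLOR_BGR2HSV)
    m=cv2.inRange(h,np.array((0,0,20)),np.array((180,70,100)))
    n,l,st,ce=cv2.connectedComponentsWithStats(m); i=1+np.argmax(st[1:,4])
    p=np.argwhere(l==i)[:,::-1].astype(np.float32)+[x0,y0]; rc=cv2.minAreaRect(p.astype(np.float32)); b=cv2.boxPoints(rc)
    print(nm,"lip",st[i,4],rc); print(np.array([onz(C,*q,.077)[:2] for q in b]).round(4))
# outline: lookup by dark pixels inside leather
for nm,C,cc,z in (("T",T,(183.5,184.7),.056),("S",S,(320.3,184.5),.056)):
    x0,y0=int(cc[0])-14,int(cc[1])-14; g=cv2.cvtColor(C["frame"][y0:y0+29,x0:x0+29],cv2.COLOR_BGR2GRAY)
    bh=cv2.morphologyEx(g,cv2.MORPH_BLACKHAT,np.ones((5,5)))
    p=np.argwhere(bh>10)[:,::-1]+[x0,y0]; p=p[np.hypot(*(p-np.array(cc)).T)<12].astype(np.float32)
    w=np.array([onz(C,*q,z)[:2] for q in p]).astype(np.float32); rc=cv2.minAreaRect(w*1000); print(nm,"outline",len(p),rc)
E
```

```text
T key red 76 [199.1 139.1] [0.6843 0.1598 0.053 ]
T key green 64 [190.8 133.4] [0.7015 0.1834 0.053 ]
T key green 68 [214.4 149.1] [0.6548 0.1168 0.053 ]
S key red 75 [317.5 230.4] [0.6854 0.1583 0.053 ]
S key green 71 [298.6 223.7] [0.6562 0.1159 0.053 ]
S key green 72 [328.5 234.1] [0.7017 0.1828 0.053 ]
T lip 150 ((220.76922607421875, 208.8461456298828), (3.8829007148742676, 38.829010009765625), 33.690067291259766)
[[0.4433 0.133 ]
 [0.5306 0.0733]
 [0.5245 0.0645]
 [0.4373 0.1243]]
S lip 179 ((276.5, 169.5), (5.178265571594238, 38.07548141479492), 23.96249008178711)
[[0.5394 0.0571]
 [0.4377 0.1251]
 [0.4476 0.1361]
 [0.5486 0.0679]]
T outline 40 ((554.5306396484375, 203.61871337890625), (27.796350479125977, 38.836700439453125), 54.86695098876953)
S outline 47 ((550.9189453125, 199.10638427734375), (41.39751434326172, 38.71253967285156), 55.08271026611328)
```

Emit:
{"api": "play_rows", "payload": {"steps": [[[-2.0,-9.5,0,0,0,0.09,0],[-4.2,-19,2,0,0,0.18,0],[-6.3,-29,4,0,0,0.27,0],[-8.4,-38.4,8,0,0,0.364,0],[-8.4,-38.4,10.5,0,0,0.364,0],[-8.4,-38.4,10.5,0,0,0.364,0],[-8.4,-38.4,10.5,0,0,0.364,0],[-8.4,-38.4,10.5,0,0,0.364,0],[-8.4,-38.4,10.5,0,0,0.364,0],[-8.4,-38.4,10.5,0,0,0.364,0],[-8.4,-38.4,10.5,0,0,0.364,0],[-8.4,-38.4,10.5,0,0,0.364,0],[-8.4,-38.4,10.5,0,0,0.364,0],[-8.4,-38.4,10.5,0,0,0.364,0]]]}}

```text
time_s: 1.47
ee_pos: [0.5097, -0.3235, 0.0808]
eef_rot: [-3.141, -0.0, -1.618]
force: [-0.8, 0.2, -0.8]
grip_width: 0.0038
```

```bash
cat >> h.py <<'E'
from scipy.spatial.transform import Rotation as Ro
def go(p,yaw=None,tiltR=None):
    o=ctrl.get_obs(); R=Ro.from_euler('xyz',o["eef_rot"]); 
    print("t",round(o["time_s"],2),"pos",o["ee_pos"].round(4),"rpy",o["eef_rot"].round(4),"F",o["force"].round(1),"w",round(o["grip_width"],4),"q",o["qpos"].round(2))
    t=R.inv().apply(np.array(p)-o["ee_pos"])*100
    Rt=tiltR if tiltR is not None else Ro.from_euler('xyz',[np.pi,0,yaw])
    print("shift cm",t.round(2),"turn",(R.inv()*Rt).as_rotvec().round(3))
E
python3 - <<'E'
from h import *
go([.5107,-.3225,.06],np.radians(-92.65))
T=ctrl.camera("top");S=ctrl.camera("scene")
a=crop(T,(330,140,400,220),6);b=crop(S,(90,160,160,240),5)
d=np.zeros((480,780,3),np.uint8); d[:,:420]=a; d[:400,430:780]=b; cv2.imwrite("pics/c3.png",d)
print(proj(T,ctrl.get_obs()["ee_pos"]),proj(S,ctrl.get_obs()["ee_pos"]))
E
```

```text
t 1.47 pos [ 0.5097 -0.3235  0.0808] rpy [-3.1411e+00 -2.0000e-04 -1.6182e+00] F [-0.8  0.2 -0.8] w 0.0038 q [-0.63  0.52  1.47  0.    1.15  0.99]
shift cm [-0.1  -0.09  2.08] turn [-0.001 -0.    -0.001]
[375.37708883 196.44217231] [121.56235184 202.95483146]
```

View pics/c3.png

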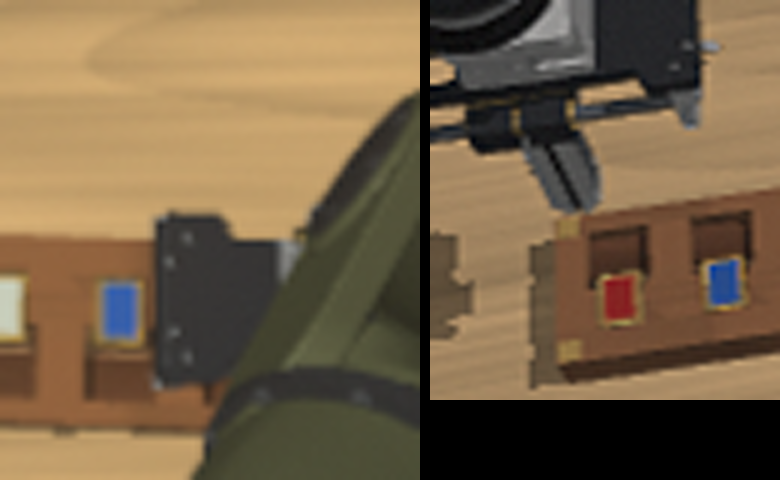

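Emit:
{"api": "play_rows", "payload": {"steps": [[[-0.1,-0.1,2,0,0,0,0],[-0.1,-0.1,4,0,0,0,0],[-0.1,-0.1,5.1,0,0,0,0],[-0.1,-0.1,5.1,0,0,0,0],[-0.1,-0.1,5.1,0,0,0,0],[-0.1,-0.1,5.1,0,0,0,0]]]}}

```text
time_s: 2.07
ee_pos: [0.5112, -0.3231, 0.031]
eef_rot: [-3.14, -0.001, -1.619]
force: [0.7, -0.4, 0.1]
grip_width: 0.0005
```

```bash
python3 - <<'E'
from h import *
go([.5107,-.3225,.0235],np.radians(-92.65))
S=ctrl.camera("scene")
cv2.imwrite("pics/c4.png",crop(S,(105,190,165,240),10))
E
```

```text
t 2.07 pos [ 0.5112 -0.3231  0.031 ] rpy [-3.1396e+00 -1.1000e-03 -1.6188e+00] F [ 0.7 -0.4  0.1] w 0.0005 q [-0.62  0.58  1.5   0.    1.06  0.99]
shift cm [-0.06  0.05  0.75] turn [-0.002 -0.001 -0.002]
```

View pics/c4.png

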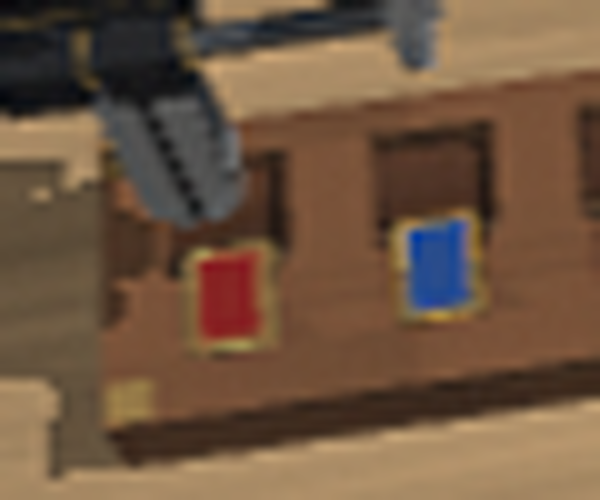

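```bash
python3 - <<'E'
from h import *
S=ctrl.camera("scene");T=ctrl.camera("top")
P=lambda p:((proj(S,p)-[105,190]+.5)*10-.5).round(0)
p=ctrl.get_obs()["ee_pos"]; print(p,P(p))
for dx in(-8,8):
  for dy in (-12,12): print(dx,dy,P(p+[dx/1e3,dy/1e3,0]))
print("down",P(p-[0,0,.0075]),"die top",P([.5287,-.3233,.0235]),"heel",P([.5127,-.3226,.0235]))
for A,ce,_ in blobs(S,(0,150,90),(5,255,255),(110,190,210,240)): print(A,ce,onz(S,*ce,.0235))
E
```

```text
[ 0.5112046  -0.32291698  0.0308672 ] [219. 230.]
-8 -12 [172. 214.]
-8 12 [261. 197.]
8 -12 [177. 265.]
8 12 [266. 247.]
down [226. 244.] die top [229. 300.] heel [227. 248.]
27 [126.55555556 219.44444444] [ 0.52794156 -0.32575302  0.0235    ]
```

Emit:
{"api": "play_rows", "payload": {"steps": [[[-0.3,-0.3,0.2,0,0,0,0],[-0.3,-0.3,0.45,0,0,0,0],[-0.3,-0.3,0.45,0,0,0,0],[-0.3,-0.3,0.45,0,0,0,0]]]}}

```text
time_s: 2.55
ee_pos: [0.5143, -0.3199, 0.0262]
eef_rot: [-3.14, -0.001, -1.618]
force: [0.0, 0.2, -0.6]
grip_width: 0.0005
```

```bash
python3 - <<'E'
from h import *
go([.5107,-.3225,.0235],np.radians(-92.65))
S=ctrl.camera("scene")
P=lambda p:((proj(S,p)-[108,195]+.5)*15-.5).round(0)
im=crop(S,(108,195,153,235),15)
p=ctrl.get_obs()["ee_pos"]; cv2.circle(im,tuple(int(i) for i in P(p)),3,(0,255,255),-1)
cv2.imwrite("pics/c5.png",im)
E
```

```text
t 2.55 pos [ 0.5143 -0.3199  0.0262] rpy [-3.1399e+00 -9.0000e-04 -1.6183e+00] F [ 0.   0.2 -0.6] w 0.0005 q [-0.62  0.59  1.5   0.    1.05  1.  ]
shift cm [0.28 0.35 0.27] turn [-0.002 -0.001 -0.001]
```

View pics/c5.png

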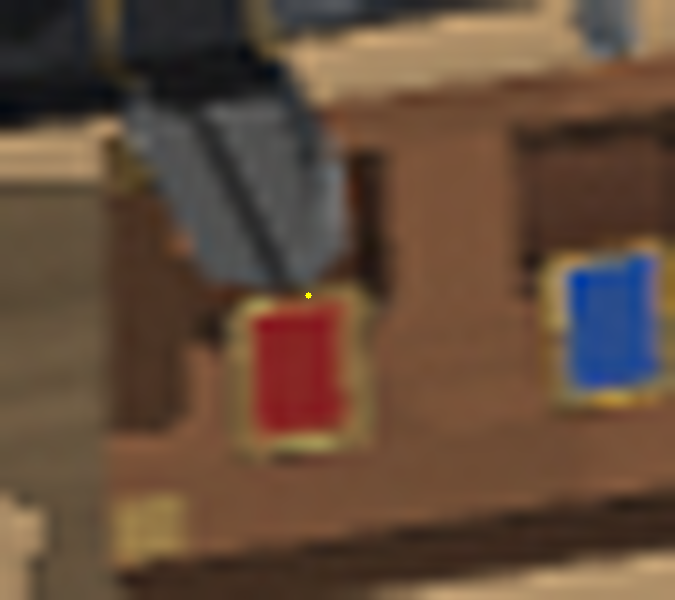

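Emit:
{"api": "play_rows", "payload": {"steps": [[[-0.15,0,0,0,0,0,0],[-0.15,0,0.15,0,0,0,0],[-0.15,0,0.3,0,0,0,0],[-0.15,0,0.3,0,0,0,0]]]}}

```text
time_s: 2.93
ee_pos: [0.5143, -0.3184, 0.0229]
eef_rot: [-3.14, -0.001, -1.618]
force: [-0.1, 0.2, -0.3]
grip_width: 0.0005
```

Emit:
{"api": "play_rows", "payload": {"steps": [[[0,0,0.1,0,0,0,0],[0,0,0.2,0,0,0,0],[0,0,0.2,0,0,0,0]]]}}

```text
time_s: 3.18
ee_pos: [0.5141, -0.3183, 0.0206]
eef_rot: [-3.141, -0.0, -1.618]
force: [-0.5, 0.1, 0.4]
grip_width: 0.0004
```

Emit:
{"api": "play_rows", "payload": {"steps": [[[0,0,0.1,0,0,0,0],[0,0,0.15,0,0,0,0],[0,0,0.15,0,0,0,0]]]}}

```text
time_s: 3.43
ee_pos: [0.5141, -0.3183, 0.0189]
eef_rot: [-3.141, -0.0, -1.619]
force: [0.4, -0.7, 0.3]
grip_width: 0.0006
```

```bash
python3 - <<'E'
from h import *
go([.5107,-.3225,.0235],np.radians(-92.65))
S=ctrl.camera("scene")
cv2.imwrite("pics/c6.png",crop(S,(108,195,153,235),15))
for A,ce,_ in blobs(S,(0,150,70),(5,255,255),(110,190,210,240)): print(A,ce)
E
```

```text
t 3.43 pos [ 0.5141 -0.3183  0.0189] rpy [-3.1407e+00 -4.0000e-04 -1.6185e+00] F [ 0.4 -0.7  0.3] w 0.0006 q [-0.62  0.6   1.51  0.    1.04  1.  ]
shift cm [ 0.43  0.32 -0.46] turn [-0.001 -0.    -0.001]
30 [126.63333333 219.06666667]
```

View pics/c6.png

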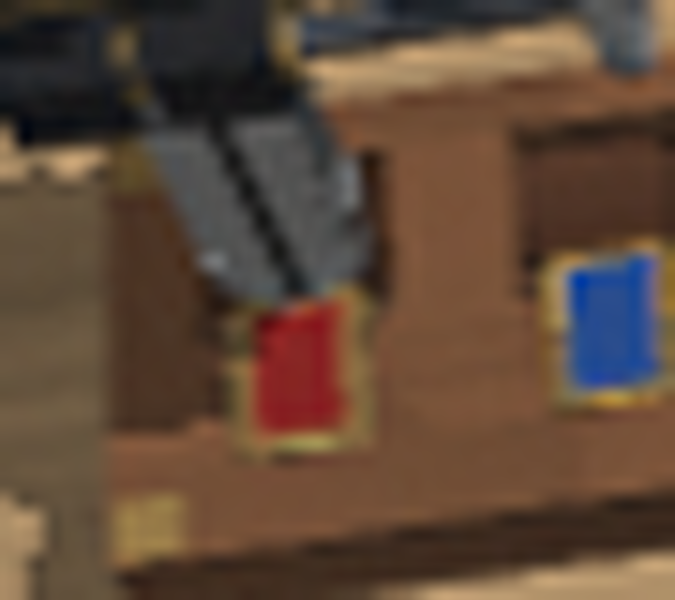

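Emit:
{"api": "play_rows", "payload": {"steps": [[[0,0,-0.8,0,0,0,0],[-0.2,-0.5,-0.8,0,0,0,0],[-0.2,-0.5,-0.6,0,0,0,0],[-0.2,-0.5,-0.45,0,0,0,0],[-0.2,-0.5,-0.45,0,0,0,0]]]}}

```text
time_s: 3.9
ee_pos: [0.519, -0.3163, 0.023]
eef_rot: [-3.141, -0.0, -1.618]
force: [1.1, 0.1, -0.4]
grip_width: 0.0004
```

Emit:
{"api": "play_rows", "payload": {"steps": [[[0,0,0.05,0,0,0,0],[0,0,0.1,0,0,0,0],[0,0,0.15,0,0,0,0]]]}}

```text
time_s: 4.15
ee_pos: [0.5189, -0.3163, 0.0213]
eef_rot: [-3.141, 0.0, -1.618]
force: [-0.1, 0.6, 0.5]
grip_width: 0.0005
```

Emit:
{"api": "play_rows", "payload": {"steps": [[[0,0,0.05,0,0,0,0],[0,0,0.1,0,0,0,0],[0,0,0.1,0,0,0,0]]]}}

```text
time_s: 4.4
ee_pos: [0.5189, -0.3163, 0.0202]
eef_rot: [3.142, 0.0, -1.618]
force: [0.2, 0.9, 0.2]
grip_width: 0.0002
```

```bash
python3 - <<'E'
from h import *
S=ctrl.camera("scene")
cv2.imwrite("pics/c7.png",crop(S,(108,195,153,235),15))
for A,ce,m in blobs(S,(0,120,50),(6,255,255),(112,200,142,232)): print(A,ce); 
g=S["frame"][205:230,118:137]; print(g[:,:,2]); print(g[:,:,1])
E
```

```text
33 [126.90909091 219.60606061]
[[ 63  70  78  90  77  39  67  89  87  84  74  49  62  69  53  77 115 125
  123]
 [ 95  86  82  82  81  57  47  85  84  81  80  66  55  70  75  77 117 125
  122]
 [ 85  83  82  82  83  70  37  63  83  82  83  74  55  69  73  73 116 125
  123]
 [ 76  84  89  81  83  80  57  46  84  82  81  78  65  88 100  73 116 125
  123]
 [ 74  76  77  81  81  85  71  36  61  83  82  84  75  86  99  70 115 125
  122]
 [ 76  75  74  77  81  82  80  56  48  84  82  80  73  92  96  68 115 126
  123]
 [ 76  78  71  70  82  81  84  71  36  61  83  81  81  98  99  62 102 125
  122]
 [ 75  77  75  75  83  82  82  81  56  48  85  82  78  89  88  61 103 126
  122]
 [ 76  75  73  73  82  81  83  83  70  37  60  83  82  92  82  63  99 124
  121]
 [ 77  75  74  73  79  78  81  81  81  54  45  82  87  89  81  72 106 123
  121]
 [ 77  77  74  58  38  63  85  80  81  68  46  65 103 128 109  88 114 123
  121]
 [ 75  76  73  60  61  95  98  82  87 110 122 112 131 140 103 107 123 120
  121]
 [ 74  76  73  59  60  86  89  82 110 146 143 139 144 130 103 120 116 116
  116]
 [ 76  77  77  7
[... 2282 characters left out ...]
  43  35  36  35  32  51  89  97  74  78  81
   83]
 [ 52  54  51  51  44  73  92  45  32  34  32  31  52  92 100  73  75  78
   82]
 [ 49  53  51  50  45  73  97  67  43  49  58  65  77 106  98  73  76  76
   77]
 [ 54  53  52  52  52  75 106 105 113 134 145 145 115 100  95  76  79  77
   77]
 [ 88  89  86  88  86  80  83  91  70  61  70  73  75  74  74  79  78  77
   78]
 [ 80  81  81  81  80  79  80  77  76  77  79  78  79  77  79  79  78  77
   78]
 [ 80  81  80  78  81  81  80  79  78  79  78  78  78  79  78  79  77  79
   78]
 [120 119  93  77  79  80  79  76  80  79  78  79  78  79  79  79  80  79
   78]
 [122 114  92  79  79  80  80  80  78  80  81  80  80  80  80  80  81  80
   76]]
```

Emit:
{"api": "play_rows", "payload": {"steps": [[[0,0,0.05,0,0,0,0],[0,0,0.1,0,0,0,0],[0,0,0.15,0,0,0,0],[0,0,0.2,0,0,0,0],[0,0,0.2,0,0,0,0]]]}}

```text
time_s: 4.87
ee_pos: [0.5189, -0.3163, 0.0181]
eef_rot: [3.141, 0.0, -1.618]
force: [0.3, 1.0, 0.6]
grip_width: 0.0004
```

```bash
cat >> h.py <<'E'
def red(C,roi):
    x0,y0,x1,y1=roi; b,g,r=[C["frame"][y0:y1,x0:x1,i].astype(float) for i in range(3)]
    s=np.clip((r-np.maximum(g,b)-45)/45,0,1); Y,X=np.mgrid[y0:y1,x0:x1]
    return "area %.1f u %.2f v %.2f rows "%(s.sum(),(s*X).sum()/s.sum(),(s*Y).sum()/s.sum())+str(dict(zip(range(y0,y1),s.sum(1).round(1))))
E
python3 - <<'E'
from h import *
class D(dict):pass
print(red({"frame":cv2.imread("pics/scene0.png")},(118,210,137,228)))
print(red(ctrl.camera("scene"),(118,210,137,228)))
E
```

```text
area 44.8 u 127.34 v 219.15 rows {210: np.float64(0.0), 211: np.float64(0.0), 212: np.float64(0.0), 213: np.float64(0.0), 214: np.float64(0.0), 215: np.float64(2.3), 216: np.float64(5.5), 217: np.float64(5.5), 218: np.float64(5.4), 219: np.float64(5.5), 220: np.float64(5.4), 221: np.float64(5.7), 222: np.float64(5.8), 223: np.float64(3.7), 224: np.float64(0.0), 225: np.float64(0.0), 226: np.float64(0.0), 227: np.float64(0.0)}
area 34.4 u 127.54 v 220.13 rows {210: np.float64(0.0), 211: np.float64(0.0), 212: np.float64(0.0), 213: np.float64(0.0), 214: np.float64(0.0), 215: np.float64(0.0), 216: np.float64(0.0), 217: np.float64(4.3), 218: np.float64(4.0), 219: np.float64(4.6), 220: np.float64(5.6), 221: np.float64(5.8), 222: np.float64(6.0), 223: np.float64(4.1), 224: np.float64(0.0), 225: np.float64(0.0), 226: np.float64(0.0), 227: np.float64(0.0)}
```

Emit:
{"api": "play_rows", "payload": {"steps": [[[0,0,0.05,0,0,0,0],[0,0,0.1,0,0,0,0],[0,0,0.15,0,0,0,0]]]}}

```text
time_s: 5.17
ee_pos: [0.5189, -0.3163, 0.0166]
eef_rot: [3.142, 0.0, -1.618]
force: [0.5, 0.7, -0.2]
grip_width: 0.0006
```

Emit:
{"api": "play_rows", "payload": {"steps": [[[0,0,0.05,0,0,0,0],[0,0,0.1,0,0,0,0],[0,0,0.15,0,0,0,0]]]}}

```text
time_s: 5.42
ee_pos: [0.5189, -0.3163, 0.0151]
eef_rot: [3.142, 0.0, -1.618]
force: [-0.6, 0.2, -0.1]
grip_width: 0.0005
```

```bash
python3 - <<'E'
from h import *
S=ctrl.camera("scene");print(ctrl.get_obs()["force"]);cv2.imwrite("pics/c8.png",crop(S,(108,195,153,235),15))
print(red(S,(118,214,137,226)))
E
```

```text
[-0.22798747  0.02109617  0.01867483]
area 29.9 u 127.64 v 220.43 rows {214: np.float64(0.0), 215: np.float64(0.0), 216: np.float64(0.0), 217: np.float64(1.7), 218: np.float64(3.5), 219: np.float64(4.0), 220: np.float64(5.7), 221: np.float64(5.5), 222: np.float64(5.6), 223: np.float64(3.9), 224: np.float64(0.1), 225: np.float64(0.0)}
```

View pics/c8.png

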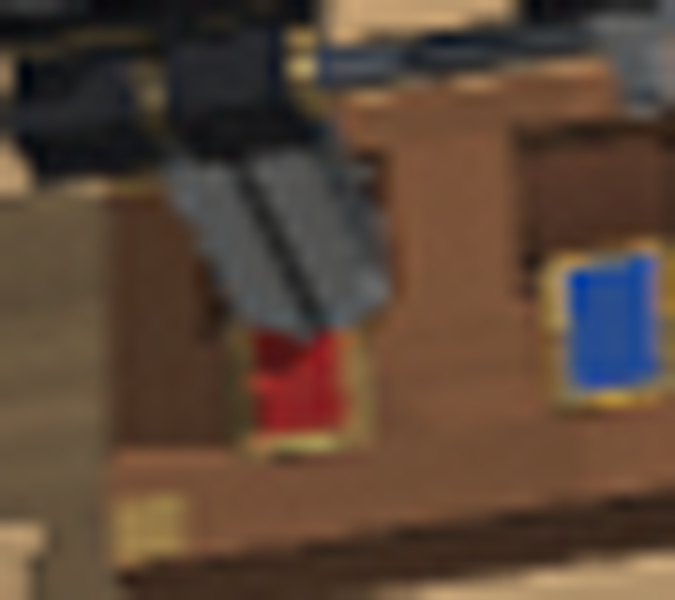

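Emit:
{"api": "play_rows", "payload": {"steps": [[[0.1,0.3,-0.3,0,0,0,0],[0.25,0.6,-0.3,0,0,0,0],[0.25,0.6,0,0,0,0,0],[0.25,0.6,0.1,0,0,0,0]]]}}

```text
time_s: 5.8
ee_pos: [0.5124, -0.3186, 0.0137]
eef_rot: [3.141, 0.0, -1.619]
force: [0.2, 0.1, 0.1]
grip_width: 0.0006
```

Emit:
{"api": "play_rows", "payload": {"steps": [[[0,0,0.05,0,0,0,0],[0,0,0.1,0,0,0,0],[0,0,0.15,0,0,0,0]]]}}

```text
time_s: 6.05
ee_pos: [0.5124, -0.3186, 0.0121]
eef_rot: [3.141, 0.0, -1.619]
force: [-0.0, -0.7, 1.1]
grip_width: 0.0006
```

Emit:
{"api": "play_rows", "payload": {"steps": [[[0,0,0.05,0,0,0,0],[0,0,0.1,0,0,0,0],[0,0,0.15,0,0,0,0]]]}}

```text
time_s: 6.3
ee_pos: [0.5125, -0.3185, 0.0105]
eef_rot: [3.141, 0.0, -1.619]
force: [-0.8, 0.5, -0.7]
grip_width: 0.0007
```

```bash
python3 - <<'E'
from h import *
S=ctrl.camera("scene");print(ctrl.get_obs()["force"]);cv2.imwrite("pics/c9.png",crop(S,(108,195,153,235),15))
print(red(S,(118,214,137,226)))
E
```

```text
[-0.10531232  0.42374281 -0.61607847]
area 38.3 u 127.47 v 219.79 rows {214: np.float64(0.0), 215: np.float64(0.0), 216: np.float64(2.0), 217: np.float64(4.3), 218: np.float64(5.6), 219: np.float64(5.6), 220: np.float64(5.5), 221: np.float64(5.5), 222: np.float64(5.6), 223: np.float64(4.2), 224: np.float64(0.0), 225: np.float64(0.0)}
```

Emit:
{"api": "play_rows", "payload": {"steps": [[[0,0,0.05,0,0,0,0],[0,0,0.1,0,0,0,0],[0,0,0.15,0,0,0,0]]]}}

```text
time_s: 6.6
ee_pos: [0.5124, -0.3185, 0.0089]
eef_rot: [3.141, 0.0, -1.619]
force: [0.2, -0.5, -0.0]
grip_width: 0.0003
```

Emit:
{"api": "play_rows", "payload": {"steps": [[[0,0,0.05,0,0,0,0],[0,0,0.1,0,0,0,0],[0,0,0.1,0,0,0,0]]]}}

```text
time_s: 6.85
ee_pos: [0.5124, -0.3185, 0.0078]
eef_rot: [3.141, 0.001, -1.619]
force: [-0.1, -0.7, 1.2]
grip_width: 0.0007
```

```bash
python3 - <<'E'
from h import *
S=ctrl.camera("scene");print(ctrl.get_obs()["force"]);cv2.imwrite("pics/c10.png",crop(S,(108,195,153,235),15))
print(red(S,(118,214,137,226)))
E
```

```text
[0.2343965  0.93224667 0.10349449]
area 34.5 u 127.59 v 219.92 rows {214: np.float64(0.0), 215: np.float64(0.0), 216: np.float64(0.1), 217: np.float64(4.6), 218: np.float64(5.4), 219: np.float64(5.2), 220: np.float64(5.2), 221: np.float64(4.6), 222: np.float64(4.9), 223: np.float64(4.3), 224: np.float64(0.0), 225: np.float64(0.0)}
```

View pics/c10.png

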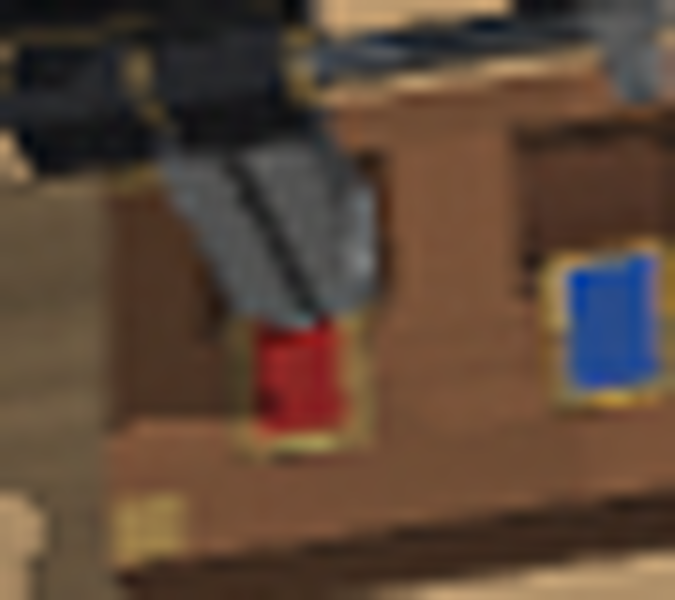

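Emit:
{"api": "play_rows", "payload": {"steps": [[[0.2,0.05,0.05,0,0,0,0],[0.22,0.1,0.15,0,0,0,0],[0.23,0.12,0.2,0,0,0,0]]]}}

```text
time_s: 7.15
ee_pos: [0.5109, -0.3208, 0.0057]
eef_rot: [3.141, 0.001, -1.619]
force: [-0.5, -1.2, -0.2]
grip_width: 0.0007
```

Emit:
{"api": "play_rows", "payload": {"steps": [[[0.02,0.05,0.08,0,0,0,0],[0.03,0.08,0.14,0,0,0,0],[0.04,0.12,0.2,0,0,0,0]]]}}

```text
time_s: 7.4
ee_pos: [0.5097, -0.3212, 0.0036]
eef_rot: [3.141, 0.001, -1.619]
force: [0.2, -0.7, 0.8]
grip_width: 0.0006
```

```bash
python3 - <<'E'
from h import *
S=ctrl.camera("scene");o=ctrl.get_obs();print(o["force"],o["ee_pos"],o["tau"].round(2));cv2.imwrite("pics/c11.png",crop(S,(108,195,153,235),15))
print(red(S,(118,214,137,226)))
for z in(.0235,.03,.035): print(z,onz(S,129.2,216.4,z))
# motion check vs pictures: seam pixel found as darkest in finger rows
g=S["frame"][205:225,118:137,1]; print(g)
E
```

```text
[-0.01591685 -0.00364337  0.04851448] [ 0.50956592 -0.32113496  0.00347283] [ 2.400e-01 -6.503e+01 -3.021e+01  9.000e-02 -9.000e-02  1.000e-02]
area 33.5 u 127.67 v 220.01 rows {214: np.float64(0.0), 215: np.float64(0.0), 216: np.float64(0.2), 217: np.float64(4.7), 218: np.float64(4.7), 219: np.float64(4.5), 220: np.float64(4.4), 221: np.float64(4.9), 222: np.float64(6.0), 223: np.float64(4.2), 224: np.float64(0.0), 225: np.float64(0.0)}
0.0235 [ 0.52016137 -0.31804268  0.0235    ]
0.03 [ 0.52401216 -0.31681917  0.03      ]
0.035 [ 0.52697431 -0.315878    0.035     ]
[[ 49  51  49  55  36  60  91  91  87  76  55  58  56  48  36  51  79  84
   83]
 [ 85  88  87  83  59  27  64  86  82  85  76  58  70  73  36  53  79  85
   83]
 [ 60  84  83  82  75  47  62  83  82  82  71  50  72  76  29  50  79  85
   83]
 [ 54  74  84  83  81  57  24  62  85  82  79  66  58  60  50  47  78  84
   82]
 [ 48  63  83  82  84  73  47  60  84  83  82  71  52  67  64  49  79  85
   83]
 [ 51  57  72  83  82  81  55  26  64  85  83  78  68  66  61  44  78  84
   84]
 [ 53  50  63  82  82  82  73  47  60  8
[... 394 characters left out ...]
  63  75  70  30  49  76  97  79  72  84  83
   83]
 [ 52  53  53  43  44  69  65  21  29  45  33  29  68  95  77  80  81  81
   80]
 [ 52  52  52  53  51  61  67  25  25  39  36  33  69 101  88  78  80  81
   81]
 [ 53  53  51  54  50  57  61  29  30  38  37  32  69 108 100  79  80  81
   80]
 [ 52  52  51  51  49  54  58  31  27  39  38  31  69 105  96  75  77  77
   77]
 [ 52  53  53  54  47  55  58  28  28  37  36  33  51  88  98  75  79  81
   82]
 [ 69  89  88  77  51  60  66  47  31  32  33  32  54  92  99  72  74  77
   81]
 [ 86  83  84  85  82  91  99  68  44  50  59  73  89 105  99  74  74  74
   78]
 [ 84  83  83  84  83  92 105 105 116 131 141 143 113  98  94  78  79  76
   76]]
```

Emit:
{"api": "play_rows", "payload": {"steps": [[[0,0,0.05,0,0,0,0],[0,0,0.1,0,0,0,0],[0,0,0.15,0,0,0,0]]]}}

```text
time_s: 7.7
ee_pos: [0.5093, -0.3212, 0.0022]
eef_rot: [3.14, 0.001, -1.619]
force: [-5.6, 0.3, 6.9]
grip_width: 0.0007
```

Emit:
{"api": "play_rows", "payload": {"steps": [[[0,0,0.05,0,0,0,0],[0,0,0.1,0,0,0,0],[0,0,0.15,0,0,0,0]]]}}

```text
time_s: 7.95
ee_pos: [0.5086, -0.3212, 0.0011]
eef_rot: [3.139, 0.001, -1.619]
force: [-10.2, 1.6, 11.4]
grip_width: 0.0005
```

```bash
python3 - <<'E'
from h import *
S=ctrl.camera("scene");o=ctrl.get_obs();print(o["force"],o["ee_pos"]);cv2.imwrite("pics/c12.png",crop(S,(108,195,153,235),15))
print(red(S,(118,212,137,226)))
E
```

```text
[-10.09253304   2.4279867   10.61262913] [ 0.50846877 -0.32119588  0.00107286]
area 25.4 u 127.68 v 219.49 rows {212: np.float64(0.0), 213: np.float64(0.0), 214: np.float64(0.0), 215: np.float64(0.0), 216: np.float64(0.2), 217: np.float64(3.9), 218: np.float64(4.5), 219: np.float64(4.2), 220: np.float64(3.6), 221: np.float64(5.3), 222: np.float64(3.8), 223: np.float64(0.0), 224: np.float64(0.0), 225: np.float64(0.0)}
```

Emit:
{"api": "play_rows", "payload": {"steps": [[[0,0.1,0,0,0,0,0],[0,0.15,0,0,0,0,0],[0,0.15,0.05,0,0,0,0],[0,0.15,0.05,0,0,0,0]]]}}

```text
time_s: 8.33
ee_pos: [0.5069, -0.3211, 0.0004]
eef_rot: [3.138, 0.001, -1.619]
force: [-1.7, -0.9, 1.3]
grip_width: 0.0004
```

```bash
python3 - <<'E'
from h import *
S=ctrl.camera("scene");o=ctrl.get_obs();print(o["force"],o["ee_pos"]);cv2.imwrite("pics/c13.png",crop(S,(108,195,153,235),15))
print(red(S,(118,212,137,226)))
E
```

```text
[-0.64529242  0.28026085  1.70002748] [ 5.06928755e-01 -3.21108299e-01  4.52561083e-04]
area 16.8 u 127.86 v 218.75 rows {212: np.float64(0.0), 213: np.float64(0.0), 214: np.float64(0.0), 215: np.float64(0.0), 216: np.float64(1.1), 217: np.float64(3.6), 218: np.float64(3.2), 219: np.float64(2.3), 220: np.float64(3.2), 221: np.float64(3.2), 222: np.float64(0.0), 223: np.float64(0.0), 224: np.float64(0.0), 225: np.float64(0.0)}
```

Emit:
{"api": "play_rows", "payload": {"steps": [[[0,0.05,0.05,0,0,0,0],[0,0.05,0.1,0,0,0,0],[0,0.05,0.1,0,0,0,0]]]}}

```text
time_s: 8.63
ee_pos: [0.5062, -0.3211, -0.0007]
eef_rot: [3.138, 0.001, -1.619]
force: [-1.8, 0.2, 1.9]
grip_width: 0.0008
```

```bash
python3 - <<'E'
from h import *
S=ctrl.camera("scene");o=ctrl.get_obs();print(o["force"],o["ee_pos"])
print(red(S,(118,212,137,226)))
E
```

```text
[-2.85343553  0.53223386  1.68132719] [ 0.50628325 -0.32107718 -0.00062233]
area 13.8 u 127.85 v 218.38 rows {212: np.float64(0.0), 213: np.float64(0.0), 214: np.float64(0.0), 215: np.float64(0.0), 216: np.float64(1.2), 217: np.float64(3.3), 218: np.float64(3.0), 219: np.float64(2.2), 220: np.float64(3.8), 221: np.float64(0.3), 222: np.float64(0.0), 223: np.float64(0.0), 224: np.float64(0.0), 225: np.float64(0.0)}
```

Emit:
{"api": "play_rows", "payload": {"steps": [[[0,0.03,0.05,0,0,0,0],[0,0.06,0.1,0,0,0,0],[0,0.08,0.15,0,0,0,0],[0,0.08,0.15,0,0,0,0]]]}}

```text
time_s: 9.02
ee_pos: [0.5057, -0.3211, -0.0016]
eef_rot: [3.138, 0.001, -1.619]
force: [-3.4, 1.0, 6.6]
grip_width: 0.0008
```

```bash
python3 - <<'E'
from h import *
S=ctrl.camera("scene");o=ctrl.get_obs();print(o["force"],o["ee_pos"])
print(red(S,(118,212,137,226)))
E
```

```text
[-1.78314995  1.5896364   7.38424675] [ 0.50574286 -0.32114384 -0.00158302]
area 11.5 u 127.94 v 217.98 rows {212: np.float64(0.0), 213: np.float64(0.0), 214: np.float64(0.0), 215: np.float64(0.0), 216: np.float64(1.6), 217: np.float64(3.1), 218: np.float64(2.9), 219: np.float64(1.9), 220: np.float64(2.1), 221: np.float64(0.0), 222: np.float64(0.0), 223: np.float64(0.0), 224: np.float64(0.0), 225: np.float64(0.0)}
```

Emit:
{"api": "play_rows", "payload": {"steps": [[[0,0.1,-1,0,0,0,0],[0,0,-4,0,0,0,0],[0,-2.5,-5,0,0,0,0.45],[0,-2.5,-5,0,0,0,0.45],[0,-2.5,-5,0,0,0,0.45],[0,-2.5,-5,0,0,0,0.45]]]}}

```text
time_s: 9.57
ee_pos: [0.5303, -0.3221, 0.0478]
eef_rot: [3.138, 0.001, -1.619]
force: [-0.9, 0.1, -0.5]
grip_width: 0.0238
```

```bash
python3 - <<'E'
from h import *
go([.5317,-.322,.015],np.radians(-92.65))
S=ctrl.camera("scene");cv2.imwrite("pics/c14.png",crop(S,(100,180,160,235),10))
print(red(S,(118,210,137,226)))
E
```

```text
t 9.57 pos [ 0.5303 -0.3221  0.0478] rpy [ 3.1377e+00  1.3000e-03 -1.6186e+00] F [-0.9  0.1 -0.5] w 0.0238 q [-0.6   0.59  1.44 -0.    1.12  1.01]
shift cm [-0.01 -0.15  3.28] turn [ 0.004  0.001 -0.002]
area 22.7 u 127.46 v 217.37 rows {210: np.float64(0.0), 211: np.float64(0.0), 212: np.float64(0.0), 213: np.float64(0.0), 214: np.float64(0.0), 215: np.float64(2.9), 216: np.float64(4.6), 217: np.float64(4.3), 218: np.float64(4.7), 219: np.float64(4.4), 220: np.float64(1.8), 221: np.float64(0.0), 222: np.float64(0.0), 223: np.float64(0.0), 224: np.float64(0.0), 225: np.float64(0.0)}
```

View pics/c14.png

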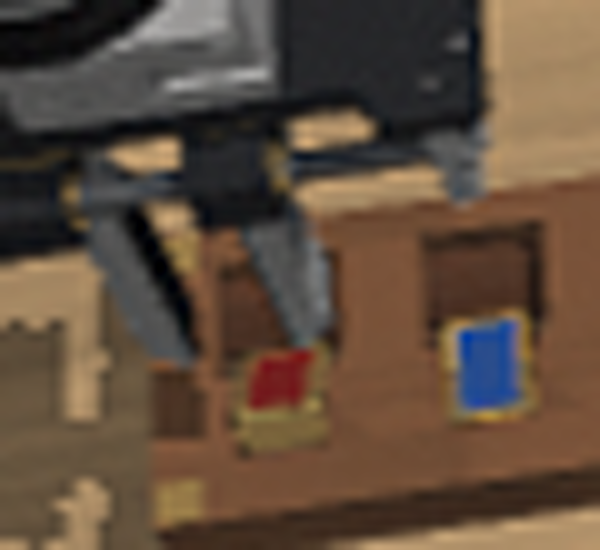

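Emit:
{"api": "play_rows", "payload": {"steps": [[[0,-0.2,0,0.004,0.001,0,0.45],[0,-0.2,1.5,0.004,0.001,0,0.45],[0,-0.2,3,0.004,0.001,0,0.45],[0,-0.2,3.6,0.004,0.001,0,0.45],[0,-0.2,3.8,0.004,0.001,0,0.45],[0,-0.2,3.8,0.004,0.001,0,0.45]]]}}

```text
time_s: 10.12
ee_pos: [0.5316, -0.322, 0.0092]
eef_rot: [3.141, 0.001, -1.619]
force: [-0.6, 0.6, 0.7]
grip_width: 0.0422
```

Emit:
{"api": "play_rows", "payload": {"steps": [[[0,0,0.06,0,0,0,0.45],[0,0,0.12,0,0,0,0.45],[0,0,0.18,0,0,0,0.45]]]}}

```text
time_s: 10.37
ee_pos: [0.5319, -0.3222, 0.008]
eef_rot: [3.141, 0.001, -1.619]
force: [-0.3, 1.2, 0.5]
grip_width: 0.0421
```

Emit:
{"api": "play_rows", "payload": {"steps": [[[0,0,0.05,0,0,0,0.45],[0,0,0.1,0,0,0,0.45],[0,0,0.15,0,0,0,0.45]]]}}

```text
time_s: 10.62
ee_pos: [0.532, -0.3223, 0.0067]
eef_rot: [-3.142, 0.0, -1.619]
force: [-0.6, 0.1, 0.0]
grip_width: 0.0425
```

Emit:
{"api": "play_rows", "payload": {"steps": [[[0,0,0.05,0,0,0,0.45],[0,0,0.1,0,0,0,0.45],[0,0,0.15,0,0,0,0.45]]]}}

```text
time_s: 10.87
ee_pos: [0.5319, -0.3222, 0.0051]
eef_rot: [3.142, 0.0, -1.619]
force: [0.5, -0.5, -0.4]
grip_width: 0.0426
```

Emit:
{"api": "play_rows", "payload": {"steps": [[[0,0,0.05,0,0,0,0.45],[0,0,0.1,0,0,0,0.45],[0,0,0.1,0,0,0,0.45]]]}}

```text
time_s: 11.12
ee_pos: [0.5319, -0.3223, 0.0041]
eef_rot: [3.142, 0.0, -1.619]
force: [0.0, -0.4, 0.4]
grip_width: 0.0421
```

Emit:
{"api": "play_rows", "payload": {"steps": [[[0,0,0.05,0,0,0,0.45],[0,0,0.1,0,0,0,0.45],[0,0,0.1,0,0,0,0.45]]]}}

```text
time_s: 11.37
ee_pos: [0.532, -0.3223, 0.0041]
eef_rot: [-3.141, 0.0, -1.619]
force: [-4.3, 2.8, 10.0]
grip_width: 0.0424
```

Emit:
{"api": "play_rows", "payload": {"steps": [[[0,0,0.05,0,0,0,0.45],[0,0,0.1,0,0,0,0.45]]]}}

```text
time_s: 11.53
ee_pos: [0.5321, -0.3223, 0.004]
eef_rot: [-3.141, 0.0, -1.619]
force: [-6.5, 4.6, 16.0]
grip_width: 0.0421
```

Emit:
{"api": "play_rows", "payload": {"steps": [[[0,0,-0.05,0,0,0,0.45],[0,0,-0.1,0,0,0,0.3],[0,0,-0.1,0,0,0,0.1],[0,0,-0.1,0,0,0,0.1],[0,0,-0.1,0,0,0,0.1],[0,0,-0.1,0,0,0,0.1],[0,0,-0.1,0,0,0,0.1]]], "force": 30}}

```text
time_s: 12.12
ee_pos: [0.5319, -0.3228, 0.005]
eef_rot: [-3.141, -0.001, -1.619]
force: [-1.1, -5.6, -0.6]
grip_width: 0.0211
```

Emit:
{"api": "play_rows", "payload": {"steps": [[[0.05,0,-0.05,0,0,0,0.1],[0.05,0,-0.4,0,0,0,0.1],[0.05,0,-1,0,0,0,0.1],[0.05,0,-2,0,0,0,0.1],[0.05,0,-4,0,0,0,0.1],[0.05,0,-7,0,0,0,0.1],[0.05,0,-9,0,0,0,0.1],[0.05,0,-9,0,0,0,0.1]]]}}

```text
time_s: 12.78
ee_pos: [0.5338, -0.3243, 0.1008]
eef_rot: [-3.135, -0.005, -1.619]
force: [0.2, 0.3, -0.1]
grip_width: 0.0207
```

```bash
python3 - <<'E'
from h import *
S=ctrl.camera("scene"); go([.5317,-.322,.13],np.radians(-92.65))
cv2.imwrite("pics/c15.png",crop(S,(100,160,180,240),7))
print(red(S,(100,180,160,230)))
print(proj(S,ctrl.get_obs()["ee_pos"]+[0,0,.02]))
Rt=Ro.from_euler('xyz',[np.pi,0,np.radians(55.2)])
print("target yaw tool; ")
go([.5542,.2034,.15],np.radians(55.2))
E
```

```text
t 12.83 pos [ 0.533  -0.3238  0.0981] rpy [-3.1371e+00 -3.0000e-03 -1.6189e+00] F [ 0.5 -0.3 -1.3] w 0.0209 q [-0.6   0.54  1.4  -0.    1.2   1.01]
shift cm [-0.16  0.12 -3.19] turn [-0.004 -0.003 -0.002]
area 5.9 u 117.26 v 199.19 rows {180: np.float64(0.0), 181: np.float64(0.0), 182: np.float64(0.0), 183: np.float64(0.0), 184: np.float64(0.0), 185: np.float64(0.0), 186: np.float64(0.0), 187: np.float64(0.0), 188: np.float64(0.0), 189: np.float64(0.0), 190: np.float64(0.0), 191: np.float64(0.0), 192: np.float64(0.0), 193: np.float64(0.0), 194: np.float64(0.0), 195: np.float64(0.0), 196: np.float64(0.0), 197: np.float64(0.0), 198: np.float64(1.4), 199: np.float64(3.3), 200: np.float64(0.1), 201: np.float64(0.6), 202: np.float64(0.4), 203: np.float64(0.0), 204: np.float64(0.0), 205: np.float64(0.0), 206: np.float64(0.0), 207: np.float64(0.0), 208: np.float64(0.0), 209: np.float64(0.0), 210: np.float64(0.0), 211: np.float64(0.0), 212: np.float64(0.0), 213: np.float64(0.0), 214: np.float64(0.0), 215: np.float64(0.0), 216: np.float64(0.0), 217: np.float64(0.0), 218: np.float64(0.0), 219: np.float64(0.0), 220: np.float64(0.0), 221: np.float64(0.0), 222: np.float64(0.0), 223: np.float64(0.0), 224: np.float64(0.0), 225: np.float64(0.0), 226: np.float64(0.0), 227: np.float64(0.0), 228: np.float64(0.0), 229: np.float64(0.0)}
[118.40692329 203.4156501 ]
target yaw tool; 
t 12.83 pos [ 0.533  -0.3238  0.0981] rpy [-3.1371e+00 -3.0000e-03 -1.6189e+00] F [ 0.5 -0.3 -1.3] w 0.0209 q [-0.6   0.54  1.4  -0.    1.2   1.01]
shift cm [-52.74   0.39  -5.35] turn [ 2.000e-03 -7.000e-03 -2.582e+00]
```

Emit:
{"api": "play_rows", "payload": {"steps": [[[0,0,-2,0,0,-0.1,0.1],[-2,0,-4,0,0,-0.22,0.1],[-5,0,-5.3,0,0,-0.34,0.1],[-8,0,-5.3,0,0,-0.46,0.1],[-11,0,-5.3,0,0,-0.58,0.1],[-14,0.1,-5.3,0,0,-0.7,0.1],[-17,0.1,-5.3,0,0,-0.82,0.1],[-20,0.1,-5.3,0,0,-0.94,0.1],[-23,0.2,-5.3,0,0,-1.06,0.1],[-26,0.2,-5.3,0,0,-1.18,0.1],[-29,0.2,-5.3,0,0,-1.3,0.1],[-32,0.2,-5.3,0,0,-1.42,0.1],[-35,0.3,-5.3,0,0,-1.54,0.1],[-38,0.3,-5.3,0,0,-1.66,0.1],[-41,0.3,-5.3,0,0,-1.78,0.1],[-44,0.3,-5.3,0,0,-1.9,0.1],[-46.5,0.4,-5.3,0,0,-2.02,0.1],[-49,0.4,-5.3,0,0,-2.14,0.1],[-51,0.4,-5.3,0,0,-2.26,0.1],[-52.7,0.4,-5.3,0,0,-2.38,0.1]]]}}

```text
time_s: 14.5
ee_pos: [0.5534, 0.2046, 0.1485]
eef_rot: [3.137, 0.0, 0.768]
force: [0.1, -0.7, -0.9]
grip_width: 0.021
```

```bash
python3 - <<'E'
from h import *
Rt=Ro.from_euler('xyz',[np.pi,0,np.radians(55.2)])*Ro.from_rotvec([-np.radians(28),0,0])
go([.5542,.2034,.11],tiltR=Rt)
E
```

```text
t 14.5 pos [0.5534 0.2046 0.1485] rpy [3.1373e+00 4.0000e-04 7.6800e-01] F [ 0.1 -0.7 -0.9] w 0.021 q [ 0.29  0.42  1.45 -0.    1.27 -0.47]
shift cm [-0.02  0.12  3.85] turn [-0.483  0.049 -0.191]
```

Emit:
{"api": "play_rows", "payload": {"steps": [[[0,0.1,0,-0.1,0.01,-0.05,0.1],[0,0.1,0,-0.2,0.02,-0.1,0.1],[0,0.1,0,-0.3,0.03,-0.14,0.1],[0,0.1,1,-0.4,0.04,-0.17,0.1],[0,0.1,2,-0.48,0.05,-0.19,0.1],[0,0.1,3,-0.483,0.05,-0.19,0.1],[0,0.1,3.8,-0.483,0.05,-0.19,0.1],[0,0.1,3.8,-0.483,0.05,-0.19,0.1],[0,0.1,3.8,-0.483,0.05,-0.19,0.1]]]}}

```text
time_s: 15.25
ee_pos: [0.5546, 0.2032, 0.1103]
eef_rot: [2.654, -0.001, 0.961]
force: [0.2, -0.0, -0.5]
grip_width: 0.0208
```

```bash
python3 - <<'E'
from h import *
Rt=Ro.from_euler('xyz',[np.pi,0,np.radians(55.2)])*Ro.from_rotvec([-np.radians(28),0,0])
go([.5542,.2034,.06],tiltR=Rt)
S=ctrl.camera("scene"); T=ctrl.camera("top")
for n,C,z in(("S",S,.1),("T",T,.1)):
    p=proj(C,[.5542,.2034,z]); roi=(int(p[0])-30,int(p[1])-30,int(p[0])+30,int(p[1])+30)
    print(n,p,red(C,roi)[:40]); cv2.imwrite(f"pics/p1{n}.png",crop(C,roi,10))
E
```

```text
t 15.25 pos [0.5546 0.2032 0.1103] rpy [ 2.6543e+00 -1.3000e-03  9.6080e-01] F [ 0.2 -0.  -0.5] w 0.0208 q [ 0.5   0.36  1.71 -0.56  0.92 -0.16]
shift cm [-0.02 -2.4   4.43] turn [-0.001  0.    -0.003]
S [321.77868524 175.50270939] area 11.2 u 323.11 v 169.63 rows {145: n
T [181.17887946 182.91754252] area 33.2 u 181.06 v 184.53 rows {152: n
```

```bash
python3 - <<'E'
from h import *
S=ctrl.camera("scene"); T=ctrl.camera("top")
def rb(C,roi):
    return [(A,ce.round(2)) for lo,hi in(((0,165,60),(4,255,255)),((175,120,60),(180,255,255))) for A,ce,_ in blobs(C,lo,hi,roi,3)]
print(rb(S,(295,150,350,200)),rb(T,(155,155,212,212)))
for n,C,roi in(("S",S,(313,160,333,182)),("T",T,(172,174,192,196))):
    h=cv2.cvtColor(C["frame"],cv2.COLOR_BGR2HSV)[roi[1]:roi[3],roi[0]:roi[2]]; print(n,roi); print(h[:,:,0]); print(h[:,:,1])
E
```

```text
[(38, array([323.16, 169.29]))] [(40, array([179.12, 180.32]))]
S (313, 160, 333, 182)
[[165 170 160 165  15  15  10  15  10  45  25  19  16  17  17  17  17  16
   20 120]
 [ 10 170 165   0   0  20  20  20  15 143 105  88  77  33  21  18  16  17
  108 150]
 [ 38  36  23   8   8  20  20  20  10 150 150 143 135 115  92  81  51  51
  135   0]
 [ 39  42  40  34   8  15  15  30   0 150 135 135 140 140 150 135 143 150
    0  15]
 [ 33  34  40  37  30   0   0  60  19  19  15 114 120 120 130 140 140   0
    0  30]
 [ 39  30  38  38  41  30   0  18  12   6   7  17  21  20  10 130 140  30
    0   0]
 [ 38  34  38  37  40  43 150  21  14   2   0   1   2   9  14  15  30   0
  165   0]
 [ 41  38  34  34  34  43  39  20  10   0   1   1   2   0   8  14  98   0
    0  10]
 [ 38  38  38  34  41  47  35  17   2   1   2   1   0   0   8  25 113 150
   30  40]
 [ 40  43  41  45  45  47  30  15   0   1   2   2   1   3   6  90 120  30
   34  37]
 [ 47  49  53  56  60  37  19   9   1   1   1   2 179   9  18  34  45  40
   38  41]
 [ 30  16  13  13  12  14  17   2   1   2   2   1   2  12  22  45  47  38
   3
[... 5309 characters left out ...]
 118 124
  124 122]
 [131 132 130 117  45  10   9  12   9   9   9  53 114 126 118 118 124 126
  123 124]
 [129 130 114  61   9   9   9   9   9   6  25 100 131 128 120 127 124 124
  123 123]
 [ 90  86   7   9  12   9   9   6   6  17  76 119 131 128 130 132 128 128
  128 126]
 [ 14  17   8  10   9   6   9  10   7  39 108 130 129 128 132 132 132 134
  133 131]
 [ 14  13  12   9  11  10  13  10  29  83 122 129 129 131 131 133 132 132
  132 133]
 [ 20  21  20  21  17  12  10  40  89 120 133 131 130 132 131 132 132 133
  132 133]
 [  6  13  31  60  23  29  63 103 125 132 132 133 131 132 132 132 132 132
  134 132]
 [  5  42  86  82  52  80 120 131 132 133 132 132 132 132 132 132 132 132
  133 132]]
```

```bash
cat >> h.py <<'E'
def tri(C1,a,C2,b):
    A=[];B=[]
    for C,p in((C1,a),(C2,b)):
        o,d=ray(C,*p); d/=np.linalg.norm(d); M=np.eye(3)-np.outer(d,d); A.append(M);B.append(M@o)
    A=np.vstack(A);B=np.hstack(B); x=np.linalg.lstsq(A,B,rcond=None)[0]; return x.round(4),(A@x-B).round(4)[[0,1,3,4]]
PX=np.array([.571,.821]);PY=np.array([-.821,.571]);MK=np.array([.5542,.2034])
E
python3 - <<'E'
from h import *
S=ctrl.camera("scene"); T=ctrl.camera("top"); p=ctrl.get_obs()["ee_pos"]
q,r=tri(S,(323.2,169.3),T,(179.1,180.3)); print(q,r); d=q[:2]-MK; print("panel rel mark px,py",d@PX,d@PY,"z above tcp",q[2]-p[2], "tcp rel", (q[:2]-p[:2])@PX,(q[:2]-p[:2])@PY)
# visible red mask min-area rects
for n,C,roi,z in(("S",S,(295,150,350,200),q[2]),("T",T,(155,155,212,212),q[2])):
    A,ce,m=max(blobs(C,(0,160,60),(5,255,255),roi,10),key=lambda t:t[0])
    P=np.argwhere(m)[:,::-1]+roi[:2]; w=np.array([onz(C,*k,z)[:2]-MK for k in P])*1000
    x,y=w@PX,w@PY; print(n,A,"px range",x.min(),x.max(),"py range",y.min(),y.max()); 
    print(cv2.minAreaRect(np.c_[x,y].astype(np.float32)))
E
```

```text
[0.5569 0.2031 0.1334] [ 0.0001  0.0005 -0.0001 -0.0005]
panel rel mark px,py 0.0012953999999999611 -0.0023879999999999353 z above tcp 0.022457304000449235 tcp rel 0.001008102596357253 -0.0021953004263318924
S 41 px range -6.264003138267261 7.686815650029171 py range -14.669885561716157 9.848714862961371
((0.8805971145629883, -2.5242557525634766), (12.98384952545166, 24.32560920715332), 3.2054474353790283)
T 44 px range -4.967423440257848 7.6295338219760565 py range -12.892008995352212 9.647176078488304
((1.3234210014343262, -1.629908561706543), (12.578584671020508, 22.50916290283203), 0.24259549379348755)
```

```bash
python3 - <<'E'
from h import *
Rt=Ro.from_euler('xyz',[np.pi,0,np.radians(55.2)])*Ro.from_rotvec([-np.radians(28),0,0])
s=-.0011*PX+.0021*PY; b=np.array([.5546,.2032])+s
for z in (.08,.053): go([*b,z],tiltR=Rt)
R=Rt.inv().apply([0,0,-.01])*100; print("1cm down =",R)
E
```

```text
t 15.55 pos [0.5545 0.2035 0.1109] rpy [ 2.6526e+00 -2.3000e-03  9.6190e-01] F [-0.1 -0.6  0. ] w 0.0207 q [ 0.5   0.36  1.71 -0.56  0.91 -0.15]
shift cm [-0.14 -1.62  2.64] turn [ 0.    -0.001 -0.002]
t 15.55 pos [0.5545 0.2035 0.1109] rpy [ 2.6526e+00 -2.3000e-03  9.6190e-01] F [-0.1 -0.6  0. ] w 0.0207 q [ 0.5   0.36  1.71 -0.56  0.91 -0.15]
shift cm [-0.15 -2.89  5.03] turn [ 0.    -0.001 -0.002]
1cm down = [ 0.         -0.46947156  0.88294759]
```

Emit:
{"api": "play_rows", "payload": {"steps": [[[-0.1,-0.9,1.2,0,0,0,0.1],[-0.15,-1.6,2.6,0,0,0,0.1],[-0.15,-2.3,4,0,0,0,0.1],[-0.15,-2.75,4.75,0,0,0,0.1],[-0.15,-2.89,5.03,0,0,0,0.1],[-0.15,-2.89,5.03,0,0,0,0.1],[-0.15,-2.89,5.03,0,0,0,0.1]]]}}

```text
time_s: 16.13
ee_pos: [0.5525, 0.2037, 0.0537]
eef_rot: [2.652, -0.003, 0.962]
force: [-0.9, -0.9, 0.3]
grip_width: 0.0208
```

Emit:
{"api": "play_rows", "payload": {"steps": [[[0,-0.05,0.09,0,0,0,0.1],[0,-0.09,0.18,0,0,0,0.1],[0,-0.09,0.18,0,0,0,0.1]]]}}

```text
time_s: 16.38
ee_pos: [0.5527, 0.2037, 0.052]
eef_rot: [2.652, -0.004, 0.962]
force: [0.2, 0.2, -1.3]
grip_width: 0.0207
```

```bash
cat >> h.py <<'E'
def die(z,mk=MK,sr=(285,150,350,205),tr=(150,150,212,212)):
    S=ctrl.camera("scene"); T=ctrl.camera("top"); c=[]
    for n,C,roi in(("S",S,sr),("T",T,tr)):
        A,ce,m=max(blobs(C,(0,160,40),(5,255,255),roi,6),key=lambda t:t[0]); c.append(ce)
        P=np.argwhere(m)[:,::-1]+roi[:2]; w=np.array([onz(C,*k,z)[:2]-mk for k in P])*1000
        r=cv2.minAreaRect(np.c_[w@PX,w@PY].astype(np.float32)); print(n,A,ce.round(1),"centre px,py",np.round(r[0],1),"size",np.round(r[1],1),"ang",round(r[2],1))
    print("tri",tri(S,c[0],T,c[1])); return S,T
E
python3 - <<'E'
from h import *
die(.07)
o=ctrl.get_obs(); print(o["force"],o["ee_pos"])
E
```

```text
S 37 [320.6 180.9] centre px,py [0.1 2.1] size [14.4 24.2] ang 3.1
T 40 [182.4 184. ] centre px,py [1.7 0. ] size [12.4 23. ] ang 0.9
tri (array([0.5544, 0.2037, 0.0736]), array([ 0.0001,  0.0005, -0.0001, -0.0005]))
[-0.43206666  0.47369985 -0.56293884] [0.55266762 0.20368127 0.05193778]
```

Emit:
{"api": "play_rows", "payload": {"steps": [[[0,-0.05,0.09,0,0,0,0.1],[0,-0.09,0.18,0,0,0,0.1],[0,-0.09,0.18,0,0,0,0.1]]]}}

```text
time_s: 16.73
ee_pos: [0.5526, 0.2036, 0.0497]
eef_rot: [2.652, -0.003, 0.962]
force: [0.4, -0.3, -1.1]
grip_width: 0.0206
```

Emit:
{"api": "play_rows", "payload": {"steps": [[[0,-0.05,0.09,0,0,0,0.1],[0,-0.07,0.13,0,0,0,0.1],[0,-0.07,0.13,0,0,0,0.1]]]}}

```text
time_s: 16.98
ee_pos: [0.5526, 0.2036, 0.0481]
eef_rot: [2.652, -0.003, 0.962]
force: [-0.5, 0.6, -0.4]
grip_width: 0.0207
```

Emit:
{"api": "play_rows", "payload": {"steps": [[[0,-0.03,0.05,0,0,0,0.1],[0,-0.05,0.09,0,0,0,0.1],[0,-0.05,0.09,0,0,0,0.1]]]}}

```text
time_s: 17.23
ee_pos: [0.5526, 0.2036, 0.0472]
eef_rot: [2.652, -0.003, 0.962]
force: [-0.9, 0.3, 1.8]
grip_width: 0.0209
```

Emit:
{"api": "play_rows", "payload": {"steps": [[[0,-0.03,0.05,0,0,0,0.1],[0,-0.03,0.06,0,0,0,0.1]]]}}

```text
time_s: 17.4
ee_pos: [0.5528, 0.2039, 0.0471]
eef_rot: [2.651, -0.004, 0.962]
force: [-4.9, 0.5, 6.7]
grip_width: 0.0207
```

Emit:
{"api": "play_rows", "payload": {"steps": [[[0,0,0.03,0,0,0,0.1],[0,0,0.03,0,0,0,0.3],[0,0,0.03,0,0,0,0.4],[0,0,0.03,0,0,0,0.4],[0,0,0.03,0,0,0,0.4],[0,0,-1,0,0,0,0.4],[0,0,-4,0,0,0,0.4],[0,0,-7,0,0,0,0.4],[0,0,-10,0,0,0,0.4],[0,0,-11,0,0,0,0.4]]]}}

```text
time_s: 18.23
ee_pos: [0.5099, 0.2349, 0.1485]
eef_rot: [2.65, -0.009, 0.963]
force: [0.4, -0.1, 0.3]
grip_width: 0.0376
```

```bash
python3 - <<'E'
from h import *
S,T=die(.068)
o=ctrl.get_obs(); print(o["time_s"],o["force"],o["ee_pos"],o["grip_width"])
cv2.imwrite("pics/pl.png",np.hstack([crop(S,(300,160,345,205),9),crop(T,(162,164,204,206),405/42)]))
for nm,C,r in (("T",T,(155,155,215,215)),("S",S,(290,160,350,210))):
    for A,ce,_ in blobs(C,(10,100,60),(17,220,255),r,100): print(nm,"leather",A,ce.round(1),onz(C,*ce,.056).round(4))
E
```

```text
S 32 [320.3 182. ] centre px,py [0.1 0.1] size [13.  24.4] ang 6.8
T 39 [182.7 183.9] centre px,py [ 1.3 -0.4] size [12.4 22.2] ang 0.9
tri (array([0.555 , 0.2033, 0.0696]), array([ 0.0001,  0.0008, -0.0001, -0.0008]))
18.3333 [ 0.13527666 -0.05193981 -1.01484117] [0.51032429 0.23418777 0.14613629] 0.03756943499686545
T leather 720 [183.5 184.9] [0.5542 0.2038 0.056 ]
S leather 106 [340.8 162.2] [0.4967 0.2808 0.056 ]
S leather 647 [319.9 185.1] [0.5565 0.2026 0.056 ]
```

View pics/pl.png

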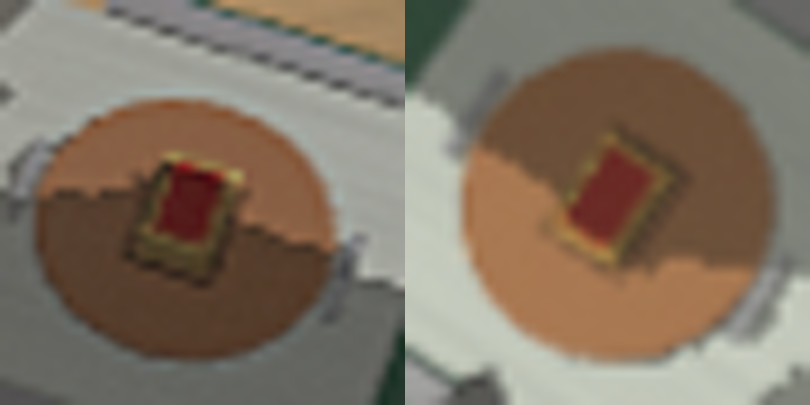

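```bash
python3 - <<'E'
from h import *
go([.460,.064,.15],np.radians(-34.8))
E
```

```text
t 18.33 pos [0.5103 0.2342 0.1461] rpy [ 2.6502 -0.0071  0.9633] F [ 0.1 -0.1 -1. ] w 0.0376 q [ 0.59  0.27  1.73 -0.54  1.01 -0.1 ]
shift cm [-16.84   5.16   2.19] turn [ 0.38  -0.391  1.534]
```

Emit:
{"api": "play_rows", "payload": {"steps": [[[-1,0,-1,0.03,-0.03,0.11,0.2],[-3,0.9,0.3,0.055,-0.056,0.22,0.1],[-5,1.5,0.6,0.083,-0.085,0.33,0],[-7,2.1,0.9,0.11,-0.11,0.44,0],[-9,2.7,1.1,0.136,-0.14,0.55,0],[-11,3.3,1.4,0.163,-0.168,0.66,0],[-13,3.9,1.7,0.19,-0.196,0.77,0],[-15,4.6,1.9,0.22,-0.224,0.88,0],[-16.8,5.2,2.2,0.245,-0.25,0.99,0],[-16.8,5.2,2.2,0.273,-0.28,1.1,0],[-16.8,5.2,2.2,0.3,-0.31,1.21,0],[-16.8,5.2,2.2,0.327,-0.336,1.32,0],[-16.8,5.2,2.2,0.354,-0.364,1.43,0],[-16.8,5.2,2.2,0.38,-0.391,1.534,0],[-16.8,5.2,2.2,0.38,-0.391,1.534,0],[-16.8,5.2,2.2,0.38,-0.391,1.534,0]]]}}

```text
time_s: 19.67
ee_pos: [0.4603, 0.0633, 0.1489]
eef_rot: [3.139, 0.001, -0.606]
force: [-0.1, -0.4, -0.0]
grip_width: 0.0005
```

```bash
python3 - <<'E'
from h import *
go([.460,.066,.040],np.radians(-34.8)); die(.068)
go([.465,.073,.040],np.radians(-34.8))
E
```

```text
t 19.67 pos [0.4603 0.0633 0.1489] rpy [ 3.1393e+00  1.1000e-03 -6.0560e-01] F [-0.1 -0.4 -0. ] w 0.0005 q [ 0.06  0.15  1.8  -0.    1.2   0.66]
shift cm [-0.17 -0.23 10.89] turn [0.002 0.001 0.002]
S 32 [320.4 182.3] centre px,py [0.1 0.1] size [13.  24.4] ang 6.8
T 38 [182.7 183.8] centre px,py [ 1.3 -0.8] size [12.4 21.6] ang 0.9
tri (array([0.5554, 0.2034, 0.0685]), array([ 0.0001,  0.0006, -0.0001, -0.0006]))
t 19.77 pos [0.4603 0.0639 0.1494] rpy [ 3.1398e+00  5.0000e-04 -6.0420e-01] F [0.1 0.8 1. ] w 0.0002 q [ 0.06  0.15  1.8  -0.    1.2   0.66]
shift cm [-0.13 -1.03 10.94] turn [0.002 0.    0.003]
```

Emit:
{"api": "play_rows", "payload": {"steps": [[[-0.15,-0.2,3,0,0,0,0],[-0.15,-0.2,6,0,0,0,0],[-0.15,-0.2,9,0,0,0,0],[-0.15,-0.2,10.9,0,0,0,0],[-0.15,-0.2,10.9,0,0,0,0],[-0.15,-0.6,10.9,0,0,0,0],[-0.15,-0.9,10.9,0,0,0,0],[-0.15,-1.2,10.9,0,0,0,0],[-0.15,-1.5,10.9,0,0,0,0],[-0.15,-1.8,10.9,0,0,0,0]]]}}

```text
time_s: 20.6
ee_pos: [0.4698, 0.0798, 0.0412]
eef_rot: [3.141, -0.001, -0.604]
force: [0.9, 0.1, -0.1]
grip_width: 0.0004
```

Emit:
{"api": "play_rows", "payload": {"steps": [[[0,-0.2,0,0,0,0,0],[0,-0.4,0,0,0,0,0],[0,-0.6,0,0,0,0,0],[0,-0.8,0,0,0,0,0],[0,-1.0,0,0,0,0,0],[0,-1.2,0,0,0,0,0],[0,-1.4,0,0,0,0,0],[0,-1.6,0,0,0,0,0]]]}}

```text
time_s: 21.27
ee_pos: [0.4789, 0.0931, 0.0412]
eef_rot: [3.14, -0.001, -0.604]
force: [-1.4, -0.7, 2.0]
grip_width: 0.0005
```

Emit:
{"api": "play_rows", "payload": {"steps": [[[0,-0.3,0,0,0,0,0],[0,-0.6,0,0,0,0,0],[0,-1.0,0,0,0,0,0],[0,-1.4,0,0,0,0,0],[0,-1.8,0,0,0,0,0],[0,-2.2,0,0,0,0,0],[0,-2.6,0,0,0,0,0],[0,-3.0,0,0,0,0,0],[0,-3.4,0,0,0,0,0],[0,-3.7,0,0,0,0,0],[0,-4,0,0,0,0,0]]]}}

```text
time_s: 22.18
ee_pos: [0.5017, 0.1263, 0.041]
eef_rot: [3.14, -0.0, -0.604]
force: [-2.5, -0.5, 0.1]
grip_width: 0.0007
```

```bash
python3 - <<'E'
from h import *
o=ctrl.get_obs(); print(o["ee_pos"],o["force"])
T=ctrl.camera("top");S=ctrl.camera("scene")
for nm,C,r in (("T",T,(120,130,215,215)),("S",S,(290,160,390,230))):
    for A,ce,_ in blobs(C,(10,100,60),(17,220,255),r,200): 
        q=onz(C,*ce,.056); print(nm,"leather",A,ce.round(1),q.round(4),(q[:2]-MK)@PX,(q[:2]-MK)@PY)
    for A,ce,_ in blobs(C,(0,160,40),(5,255,255),r,8): q=onz(C,*ce,.068); print(nm,"die",A,ce,(q[:2]-MK)@PX,(q[:2]-MK)@PY)
E
```

```text
[0.50172074 0.12632735 0.04102356] [-2.46905959 -0.49722048  0.12823642]
T leather 575 [168.3 173.7] [0.5864 0.2466 0.056 ] 0.053842145583294386 -0.0018005185829971806
T die 64 [199.328125 139.28125 ] 0.034473930787263095 -0.1298865489214402
T die 37 [168.75675676 174.72972973] 0.04823208537353124 -6.413193269217714e-05
S leather 264 [350.9 163.6] [0.5074 0.3068 0.056 ] 0.05815256857242626 0.09750293735252806
S leather 668 [336.7 190.4] [0.5826 0.2417 0.056 ] 0.047717309259468745 -0.0014592436246039333
S die 31 [337.03225806 187.83870968] 0.046881200974740696 -0.0009400702717460004
S die 35 [317.37142857 227.68571429] 0.03620444639850424 -0.1339852860203374
```

Emit:
{"api": "play_rows", "payload": {"steps": [[[0,-0.4,0,0,0,0,0],[0,-0.8,0,0,0,0,0],[0,-1.3,0,0,0,0,0],[0,-1.8,0,0,0,0,0],[0,-2.3,0,0,0,0,0],[0,-2.8,0,0,0,0,0],[0,-3.3,0,0,0,0,0],[0,-3.8,0,0,0,0,0],[0,-4.3,0,0,0,0,0],[0,-4.8,0,0,0,0,0],[0,-5.3,0,0,0,0,0],[0,-5.8,0,0,0,0,0],[0,-6.3,0,0,0,0,0],[0,-6.8,0,0,0,0,0],[0,-7.3,0,0,0,0,0],[0,-7.8,0,0,0,0,0],[0,-8.3,0,0,0,0,0],[0,-8.7,0,0,0,0,0],[0,-9,0,0,0,0,0],[0,-9.3,0,0,0,0,0]]]}}

```text
time_s: 23.95
ee_pos: [0.555, 0.2033, 0.0411]
eef_rot: [3.141, -0.001, -0.604]
force: [-2.8, -0.8, 0.9]
grip_width: 0.0007
```

Emit:
{"api": "play_rows", "payload": {"steps": [[[0,-0.2,0,0,0,0,0],[0,-0.4,0,0,0,0,0],[0,-0.6,0,0,0,0,0],[0,-0.8,0,0,0,0,0]]]}}

```text
time_s: 24.28
ee_pos: [0.5596, 0.2099, 0.0411]
eef_rot: [3.141, -0.001, -0.604]
force: [-1.6, -0.4, 0.5]
grip_width: 0.0003
```

Emit:
{"api": "play_rows", "payload": {"steps": [[[0,-0.1,0,0,0,0,0],[0,-0.2,0,0,0,0,0],[0,-0.3,0,0,0,0,0],[0,-0.4,0,0,0,0,0]]]}}

```text
time_s: 24.62
ee_pos: [0.5615, 0.2127, 0.0411]
eef_rot: [3.139, -0.001, -0.604]
force: [-8.3, -8.7, 6.1]
grip_width: 0.0006
```

Emit:
{"api": "play_rows", "payload": {"steps": [[[0,-0.1,0,0,0,0,0],[0,-0.15,0,0,0,0,0],[0,-0.15,0,0,0,0,0]]]}}

```text
time_s: 24.87
ee_pos: [0.5615, 0.2127, 0.0411]
eef_rot: [3.136, 0.0, -0.604]
force: [-10.3, -10.4, 6.9]
grip_width: 0.0006
```

```bash
python3 - <<'E'
from h import *
o=ctrl.get_obs(); print(o["ee_pos"],o["force"])
T=ctrl.camera("top");S=ctrl.camera("scene")
for C,r in ((T,(185,125,230,165)),(S,(285,205,340,250))):
  for A,ce,_ in blobs(C,(40,80,60),(90,255,255),r): print(A,ce,onz(C,*ce,.053).round(4))
E
```

```text
[0.56148868 0.21268883 0.04109192] [-10.25605686 -10.41104341   6.87695249]
64 [190.765625 133.46875 ] [0.7012 0.1835 0.053 ]
77 [214.45454545 149.03896104] [0.655  0.1166 0.053 ]
75 [298.50666667 223.69333333] [0.656  0.1158 0.053 ]
77 [328.37662338 234.05194805] [0.7016 0.1826 0.053 ]
```

Emit:
{"api": "play_rows", "payload": {"steps": [[[0,0.5,0,0,0,0,0],[0,2.5,0,0,0,0,0],[0,3,-3,0,0,0,0],[0,3,-7,0,0,0,0],[0,3,-7,0,0,0,0]]]}}

```text
time_s: 25.38
ee_pos: [0.5477, 0.1889, 0.1186]
eef_rot: [-3.139, -0.007, -0.604]
force: [0.6, -0.1, 1.5]
grip_width: 0.0005
```

```bash
python3 - <<'E'
from h import *
go([.6555,.1162,.05],np.radians(-34.8))
T=ctrl.camera("top");S=ctrl.camera("scene")
for nm,C,r in (("T",T,(100,110,215,215)),("S",S,(330,160,390,240))):
    for A,ce,_ in blobs(C,(10,100,60),(17,220,255),r,100): q=onz(C,*ce,.056); print(nm,"leather",A,ce.round(1),(q[:2]-MK)@PX,(q[:2]-MK)@PY)
    for A,ce,_ in blobs(C,(0,150,30),(5,255,255),r,5): q=onz(C,*ce,.068); print(nm,"red",A,ce,(q[:2]-MK)@PX,(q[:2]-MK)@PY)
E
```

```text
t 25.38 pos [0.5477 0.1889 0.1186] rpy [-3.1388 -0.0066 -0.6042] F [ 0.6 -0.1  1.5] w 0.0005 q [ 0.27  0.42  1.52 -0.    1.2   0.88]
shift cm [12.95 -0.12  6.94] turn [-0.003 -0.007  0.003]
T red 70 [199.15714286 139.18571429] 0.03502710644930855 -0.12984499867965887
S leather 258 [351.4 163.7] 0.05964163414480927 0.09781715258538758
S leather 430 [371.7 206.9] 0.14845423114664902 -0.015386298278550276
S red 10 [375.3 202.9] 0.15359864120247543 -0.007715314675662301
```

Emit:
{"api": "play_rows", "payload": {"steps": [[[3,0,0,0,0,0,0],[6.5,0,0,0,0,0,0],[10,0,0,0,0,0,0],[12.9,-0.1,2,0,-0.007,0,0],[12.9,-0.1,5,0,-0.007,0,0],[12.9,-0.1,6.9,0,-0.007,0,0],[12.9,-0.1,6.9,0,-0.007,0,0],[12.9,-0.1,6.9,0,-0.007,0,0]]]}}

```text
time_s: 26.15
ee_pos: [0.6518, 0.1158, 0.0429]
eef_rot: [3.137, 0.007, -0.604]
force: [0.4, -0.7, 0.4]
grip_width: 0.0006
```

```bash
python3 - <<'E'
from h import *
go([.6555,.1162,.034],np.radians(-34.8))
S=ctrl.camera("scene"); cv2.imwrite("pics/key.png",crop(S,(280,200,345,255),10))
for nm,lo,hi in(("g",(40,80,50),(90,255,255)),("r",(0,120,60),(8,255,255))):
  for A,ce,_ in blobs(S,lo,hi,(285,205,340,250),4): print(nm,A,ce)
p=ctrl.get_obs()["ee_pos"]; print("tip proj",proj(S,p+[0,0,.02]))
h=cv2.cvtColor(S["frame"],cv2.COLOR_BGR2HSV)[212:234,288:312]; print(h[:,:,0]); print(h[:,:,1])
E
```

```text
t 26.15 pos [0.6518 0.1158 0.0429] rpy [ 3.1375  0.0067 -0.6039] F [ 0.4 -0.7  0.4] w 0.0006 q [0.12 0.69 1.29 0.   1.17 0.72]
shift cm [ 0.29 -0.25  0.88] turn [0.004 0.007 0.004]
g 12 [317.41666667 205.91666667]
g 78 [326.53846154 219.23076923]
g 89 [328.40449438 234.13483146]
r 83 [317.51807229 230.26506024]
tip proj [298.57987959 220.44794886]
[[ 17  17  17  16  47   0  10  15  18   0   0  15  15  20  20 120 130 105
  120  90 100  20  19  18]
 [  0   0 150  60 120  15  15  12  10  15   0   0  15   0   0 120 120 105
  135   0   0 120  70  98]
 [  8   0  10  10  20   0 165  15  10  10   0  10  15  15   0 120 120 120
    0 120 105  75  74  73]
 [  6  12   0   0   0  15   0 165 160 120 150  15   0   0 120 135 120 120
  150   0 105  72  74  71]
 [  6   8  15  15   0   0   0  15 135   0 150 135 120 120 120 130 120 120
    0   0   0 120   0  45]
 [ 10   0  10   0  15  10  10   0   0 150   0   0 120 130 150 105 130   0
  105 105 160   0   0 120]
 [  8   6   8   0   0   0 165   0   0 150 150 120 130 150 120 110 120   0
  150 120  45  10  30  75]
 [  0  15  15 165   0   0 165   0 165 120 1
[... 2995 characters left out ...]
 9  15  16  17  23  38  46   9   7  12   6  11  12  17  11  11   4
    4  13  36  22  24  35]
 [ 12   9   6   8   9   8  18  14  17  21  20  17  13  12  12  12  25   0
   13  13  13  27  14  23]
 [ 14   6   6   6   6   6   6   6   8  18  15  18  21  10   9  18   5   0
    7  28  13  27  15  54]
 [ 92  53  15   7   6   6   9   3   6   3   3   4   7   9  10   0   6   3
   43  30  14  33  21  85]
 [ 19  18  30  49  38  11   7   6   6   6   6   3   7   3   4   3   4   3
   77  13  35  23  26  71]
 [  4   6   3   5  18  43  47   5   8   3   3   6   6   6   6   6   6   3
   32  13  20   0  23  26]
 [  5   4   4   6   4   3  10  14   9  13  16   3   3   6   3   3   3   5
   15  23  24  24  23  27]]
```

Emit:
{"api": "play_rows", "payload": {"steps": [[[0.3,-0.2,0.3,0.004,0.007,0,0],[0.3,-0.2,0.65,0.004,0.007,0,0],[0.3,-0.2,0.75,0.004,0.007,0,0],[0.3,-0.2,0.75,0.004,0.007,0,0]]]}}

```text
time_s: 26.53
ee_pos: [0.6562, 0.1162, 0.0374]
eef_rot: [-3.14, -0.003, -0.603]
force: [0.1, -0.6, 0.0]
grip_width: 0.0003
```

Emit:
{"api": "play_rows", "payload": {"steps": [[[0,0,0.04,0,0,0,0],[0,0,0.08,0,0,0,0],[0,0,0.12,0,0,0,0]]]}}

```text
time_s: 26.78
ee_pos: [0.6563, 0.1162, 0.0364]
eef_rot: [-3.139, -0.003, -0.603]
force: [-0.0, -0.1, -0.3]
grip_width: 0.0005
```

Emit:
{"api": "play_rows", "payload": {"steps": [[[0,0,0.06,0,0,0,0],[0,0,0.12,0,0,0,0],[0,0,0.18,0,0,0,0],[0,0,0.18,0,0,0,0]]]}}

```text
time_s: 27.12
ee_pos: [0.6562, 0.1162, 0.0344]
eef_rot: [-3.14, -0.003, -0.603]
force: [-0.2, 0.3, -0.4]
grip_width: -0.0
```

Emit:
{"api": "play_rows", "payload": {"steps": [[[0,0,0.04,0,0,0,0],[0,0,0.08,0,0,0,0],[0,0,0.1,0,0,0,0]]]}}

```text
time_s: 27.37
ee_pos: [0.6562, 0.1162, 0.0333]
eef_rot: [-3.14, -0.003, -0.603]
force: [-0.5, -0.1, 0.7]
grip_width: 0.0006
```

Emit:
{"api": "play_rows", "payload": {"steps": [[[0,0,0.04,0,0,0,0],[0,0,0.08,0,0,0,0],[0,0,0.08,0,0,0,0]]]}}

```text
time_s: 27.62
ee_pos: [0.6562, 0.1162, 0.0326]
eef_rot: [-3.139, -0.003, -0.603]
force: [-1.4, 0.2, 2.0]
grip_width: 0.0003
```

Emit:
{"api": "play_rows", "payload": {"steps": [[[0,0,0.05,0,0,0,0],[0,0,0.1,0,0,0,0]]]}}

```text
time_s: 27.78
ee_pos: [0.6563, 0.1162, 0.0319]
eef_rot: [-3.139, -0.003, -0.603]
force: [-2.6, 0.4, 5.0]
grip_width: 0.0002
```

Emit:
{"api": "play_rows", "payload": {"steps": [[[0,0,0.05,0,0,0,0],[0,0,0.08,0,0,0,0]]]}}

```text
time_s: 27.95
ee_pos: [0.6563, 0.1162, 0.0316]
eef_rot: [-3.139, -0.003, -0.603]
force: [-4.5, -0.0, 9.4]
grip_width: 0.0004
```

Emit:
{"api": "play_rows", "payload": {"steps": [[[0,0,0.07,0,0,0,0],[0,0,0.07,0,0,0,0],[0,0,0.07,0,0,0,0],[0,0,0.07,0,0,0,0]]]}}

```text
time_s: 28.28
ee_pos: [0.6563, 0.1162, 0.0316]
eef_rot: [-3.139, -0.003, -0.603]
force: [-5.2, -0.9, 8.8]
grip_width: 0.0004
```

Emit:
{"api": "play_rows", "payload": {"steps": [[[0,0,-1,0,0,0,0],[0,0,-4,0,0,0,0],[0,0,-8,0,0,0,0],[0,0,-10,0,0,0,0],[0,0,-10,0,0,0,0],[0,0,-10,0,0,0,0]]]}}

```text
time_s: 28.78
ee_pos: [0.6564, 0.1163, 0.133]
eef_rot: [-3.138, -0.005, -0.603]
force: [0.2, 0.1, -1.4]
grip_width: 0.0004
```

```bash
python3 - <<'E'
from h import *
o=ctrl.get_obs(); print(o["time_s"],o["ee_pos"],o["force"])
T=ctrl.camera("top");S=ctrl.camera("scene")
for A,ce,_ in blobs(S,(10,100,40),(17,220,255),(330,160,390,240),100): q=onz(S,*ce,.056); print("leather",A,ce.round(1),(q[:2]-MK)@PX,(q[:2]-MK)@PY)
for A,ce,_ in blobs(S,(0,140,25),(6,255,255),(345,180,400,230),4): q=onz(S,*ce,.068); print("red",A,ce,(q[:2]-MK)@PX,(q[:2]-MK)@PY)
for nm,lo,hi in (("blue",(105,130,60),(125,255,255)),("green",(45,100,60),(80,255,255)),("white",(0,0,150),(180,60,255))):
    for A,ce,_ in blobs(T,lo,hi,(295,175,390,215)): print(nm,A,ce.round(1))
# lip position (dark) in top view
x0,y0,x1,y1=170,160,240,230
a=cv2.imread("pics/top0.png"); d=cv2.absdiff(a,T["frame"]).max(2)
n,l,st,ce=cv2.connectedComponentsWithStats((d>40).astype(np.uint8))
print([(st[i].tolist()) for i in range(1,n) if st[i,4]>25])
E
```

```text
28.7833 [0.65636998 0.11626415 0.13296048] [ 0.1830087   0.10734694 -1.43985166]
leather 254 [351.6 163.7] 0.06016617321607718 0.09787728787555822
leather 436 [371.7 206.9] 0.1484791444913903 -0.015389836874821466
red 9 [375.         202.88888889] 0.15286272738526877 -0.007978114328292743
blue 30 [349.4 191.3]
green 45 [310.2 189.8]
[[167, 89, 72, 60, 2557], [125, 137, 51, 55, 1326], [267, 140, 108, 55, 2550], [180, 144, 11, 7, 41], [86, 151, 283, 233, 23508], [173, 155, 13, 16, 100], [205, 154, 11, 7, 30], [259, 154, 7, 9, 34], [195, 156, 19, 10, 45], [240, 187, 17, 26, 189], [328, 186, 5, 10, 46], [366, 187, 5, 10, 30], [330, 212, 123, 100, 5840], [382, 312, 130, 72, 5500], [224, 316, 47, 41, 1042], [216, 360, 15, 10, 78], [277, 363, 29, 21, 217], [364, 362, 22, 22, 235], [226, 367, 17, 11, 95], [238, 375, 17, 9, 78]]
```

```bash
python3 -c "
from station import ctrl; print(ctrl.hand_in())"
```

```text
the job is handed in; nothing more can be done
None
```

The job is done in the order asked and handed in at about 29 s, with the arm clear of everything.

**What I did**
- **Die:** I rocked the red-backed die up by its heel. The total push on the tool was about 15 N at most. I pinched the nose and laid the die flat, face down, on the outline.
- **Bed:** I pushed it in until it stopped dead against the stop at about 15 N.
- **Start key:** I pressed the green key until it went hard. The force stayed above 4 N for about half a second and was about 9 N at most.

**Last checks**
- **Die position:** after release it sat about 1 mm from the outline's centre, flat and lined up. When I last looked it had ridden in with the bed. The little of it still showing under the head had moved about 152 mm, which fits the bed having started slightly in.
- **After the key press:** the bed and die were unchanged. The blue and green dies had not moved.

**What disagreed or stayed unconfirmed**
- **Fingertip offset:** the fingertips touched about 20 mm short of the reported tool point. I set heights by touch and force instead.
- **Tray contact:** before the pinch, the open fingertips touched the tray top with about 16 N.
- **White die:** it did not show up in the final colour check, probably because of the arm's shadow. I never went near it.
- **Under the head:** the cameras could not see the whole die there, so its final place is inferred from the part that showed.

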